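# Seat a camera lens in the V-block of the alignment jig

## Robot

A 7-joint arm with a two-finger parallel gripper is mounted at the origin on the work surface. World frame = base frame: x ahead of the robot, y to its left, z up, the work surface at z = 0. Lengths are in mm, angles in rad, forces in N, time in s.
With the tool pointing down it reaches from about 350 to 900 mm from the base axis. Payload 8.1 kg.
Tool frame: the origin (TCP) lies at the very end of the fingers, on their centre line; the grasp point (between the pads) lies 19 mm behind it; z points along the fingers, y is the direction in which the jaws open and shut (so a half turn about z gives the same grasp; the last joint's range is limited). The gripper opens to 92 mm and grips with 3 to 60 N. Pads are 19 mm wide; open, the fingers measure 130 mm over their backs; the gripper's body (75 mm by 190 mm) begins 47 mm behind the grasp point.
Start: joints at [-1.331, 0.434, 0.025, 1.573, -0.012, 1.134, -0.075], TCP at [210.106, 588.641, 206.442] pointing down, gripper open.
Joint ranges: [-2.62, 2.62], [-0.44, 2.09], [-1.27, 1.32], [0.08, 2.57], [-1.32, 4.46], [0.12, 2], [-2.74, 2.74]. Speed limits (rad/s): [2.22, 2.22, 3.01, 3.01, 3.14, 3.14, 3.14].

## Interface

Orientations are given as a rotation vector (axis times angle).
In Python, from rig import robot gives the robot as it stands. The module is installed in compiled form; this text tells all that it offers.
- The arm moves only by the shell command python3 -m pendant 'ROWS' [OPENING] [FORCE]. ROWS is JSON, a list of rows, each an object of numbers: "tx", "ty", "tz": the shift along the tool's x, y, z in mm; "rx", "ry", "rz": the turn, a rotation vector about the tool's x, y, z in rad. A call has 1 to 5 rows; each row shifts and turns the commanded pose from where the row before left it, along the tool's axes as they then stand; what a row does not reach is not made up. A row lasts 1/12 s, in which the tool goes at most 41.7 mm and 7.16 degrees, less where a joint would pass 70% of its speed; a pose out of reach is approached as far as the arm can. A call is refused whole if a number of a shift passes 41.7 or a number of a turn 0.125, either way. A call with a gripper value outside its range is refused whole. OPENING is the closure, from 0 (fully open) to 1 (shut), set as the call begins (- or left out, the last holds). The fingers move at their own pace and stop on an object; FORCE is the grip in N (left out, the last holds). Time passes only in rows, so rows that do not move let the fingers close. It gives the time, the measured TCP pose, the force and the opening at its end, in the units of the state.
- robot.sense(): the state, without advancing time (a new reading comes with each control period).
- robot.read_camera(name): name is "scene" or "top"; returns a dict with "color" (400x640x3 uint8, red, green, blue), "depth" (400x640 float32, mm along the optical axis (not along the pixel's ray), 0 where there is no reading), "fx", "fy", "cx", "cy" (pixels), "rvec" (rotation vector, rad) and "tvec" (3), from world to camera coordinates, as OpenCV has them. Camera axes: x right, y down, z forward; pixel columns grow to the right and rows downward; lengths in mm; the calibration is good to about 2 mm. A picture is of the moment at which its call begins.
- robot.close_job(): hands the job in, once; it reports no verdict.
Trained networks look in a picture, given as the dict that the camera call returned (one of the last four; its "shot" number tells which), for a name from the list of things; names that differ only in an ending like _2 or _b are one class to them, and where a whole thing is asked for, a point or a joint stands for the part that bears it (a point fixed in the world has none). Each returns a list of dicts, best first, with "confidence" (0 to 1); they miss things now and then, are a little off and sometimes report something else, mostly with a low value. They report only what shows in the picture. A call takes as long as a camera call. They do not tell look-alikes from the thing itself.
- robot.silhouettes(thing, picture): "mask" (400x640 bool, what is visible of it) and "box" ([left, top, width, height] in pixels, round what is visible of it).
- robot.mark_of(thing, picture): "at" ([column, row] in pixels: a listed point, or the origin of a listed thing).
The state is a dict: "t": time; "q": joint angles; "qd": joint speeds; "tau": joint torques, N m; "eef_pos": TCP position; "tcp_rot": TCP orientation; "ft_force": force on the tool from outside, world axes, zero at the start; "moment": the same for the moment, N m; "width": opening from 0.0 (shut) to 1.0 (fully open).
Only numpy, scipy, OpenCV 4.12 (cv2) and the standard library are available. Lean on these libraries where they do the work, as an engineer would, in place of code of your own. Each camera call takes 0.05 s, during which the arm holds its last target.

## Task

Take the inspection-camera lens from its rest, lay it nose first in the groove of the V-block jig and slide it under the sprung wheel until its nose butts against the brass back stop; feel for the stop and press lightly, because pressing on it with more than 15 N cracks the glass. Leave the lens lying straight in the groove on both flanks, held down by the wheel and still touching the stop, let go of it, and do not disturb the other things on the bench.

Things in the scene. Friction and masses are not known exactly. Their poses are not given: they have to be found in the camera images.
- lens_center (a point): centre of the camera lens, a round barrel 32 mm in diameter, 88 mm long, about 160 g, lying on its side: black, silver cone and glass at the nose, red band just behind the middle, ribbed grey grip zone at the tail. The point is on the axis, midway along. x runs along the barrel to the nose: front face at +44 mm, tail at -44 mm. Centre of mass 4 mm ahead. It may be rolled about x
- lens_grip (a point): centre of the ribbed grip zone, on the lens axis, 26 mm behind lens_center (70 mm behind the front face); same axes. Hold the lens here, from above, fingers closing across the barrel: only here do they clear both the saddles of the rest and, later, the V-block. Grip with about 35 N so that it does not slip in the push
- lens_nose (a point): centre of the flat front face of the lens, 22 mm across, 44 mm ahead of lens_center; same axes. The last 10 mm before it are the silver cone, tapering from 32 to 22 mm
- lens: the same lens; its origin and axes are those of lens_center
- rest: grey plastic lens rest fixed to the bench: base 70 x 50 x 6 mm, two saddles 6 mm thick, centred 6 mm behind and 26 mm ahead of the lens centre, that hold the lens axis 36 mm above the bench. x is the way the lens points. Lift the lens straight up out of it. Beside the grip zone it is free above the base
- jig: V-block jig bolted to the bench: blue base plate 92 x 72 x 12 mm (x = -34 to 58 mm), bright steel block with a 90 degree groove open to the top along x, from x = -32 (entry) to 28. Origin: under the block at bench level; +x is the way of loading. A lens lying on both flanks has its axis at y = 0, 50 mm above the bench; the flanks end 7 mm below the axis
- clamp: sprung plunger with an orange wheel, 14 mm across, 16 mm wide, axle along y at x = -2 mm of the jig. Origin: axle. At rest the wheel's underside is 11.5 mm above the axis of a seated lens; the cone lifts it 4.5 mm against 3 to 5 N. Going under takes a push of 8 to 10 N, then 5 to 8 N of rubbing, far more if the lens is also pressed down or aside; the stop adds to it. Let go sooner, it tips out
- groove (a point): point on the axis of a seated lens, above the entry edge of the groove: 32 mm before the jig's origin, 50 mm above the bench; axes as the jig
- driver: loose screwdriver lying on the bench, 150 mm long: leave alone
- flux: loose amber jar, 44 mm in diameter and 75 mm tall; origin under its base: leave alone
- tin: loose blue compartment tray 75 x 55 x 22 mm; origin under its base: leave alone
- stop_post (a point): top centre of the blue post (26 mm wide, 12 mm thick) at x = 40 mm of the jig, 66 mm above the bench; axes as the jig. The brass back-stop screw, 14 mm thick, points out of it to -x on the groove axis. Its face was set by hand anywhere from x = 12 to 24 mm of the jig (28 to 16 mm before this point): it is not measured, find it by touch. It does not give way
- arch (a point): top centre of the aluminium arch over the groove at x = -2 mm of the jig, 92 mm above the bench (the plunger in it reaches 103 mm); axes as the jig. 14 mm thick along x, 68 mm wide, 52 mm clear between its pillars
Things that resemble listed ones, but are neither listed nor needed, are in the scene too. What is shaped like the jig but turquoise is not meant.

How it is judged (in metres and radians):
On the way, in this order (a step that is already met when the one before it is completed fails the run):
1. the lens is lifted out of its rest (distance of lens_center from where it was at the start of the episode above 0.03 m and contact force between lens and rest below 0.05 N), for 0.1 s.
2. the nose of the lens is in the groove, lifting the sprung wheel (contact force between lens and clamp above 1 N and x of lens_nose in the frame of jig above -0.012 m), for 0.1 s.
3. the lens is pressed against the back stop with at least 2 N (contact force between lens and stop_screw_c0 above 2 N), for 0.2 s.
At the end, for the whole second after the job is handed in: the lens lies at rest in the groove, its front face within 1.8 mm of the back stop, bearing on both flanks (over 0.5 N each), its axis within 2 degrees of the groove, held down by the sprung wheel (over 1 N), and let go (distance between lens_nose and stop_screw_c0 below 0.0218 m and contact force between lens and jig_c0 above 0.5 N and contact force between lens and jig_c1 above 0.5 N and contact force between lens and clamp above 1 N and angle between the x axis of lens and the x axis of jig, either way round below 0.035 rad and linear speed of lens below 0.01 m/s); the robot touches nothing.
It fails at once if the lens is pushed against the back stop with more than 15 N (contact force between lens and stop_screw_c0 above 15 N).
It fails at once if the screwdriver is moved by more than 15 mm (distance of driver from where it was at the start of the episode above 0.015 m).
It fails at once if the jar is moved by more than 15 mm (distance of flux from where it was at the start of the episode above 0.015 m).
It fails at once if the tray is moved by more than 15 mm (distance of tin from where it was at the start of the episode above 0.015 m).
It also fails if it takes over 67 s, if anything falls off the work surface, if the arm or the gripper's body presses on something with over 40 N, if the wrist force passes 120 N, or if a joint passes its speed limit or range.

## Working session

There is one attempt and no reset: what is moved stays moved. The work goes in short steps, Python scripts to look and compute and a shell command to move; the robot and the scene stay as the last step left them, time stands still between calls to the robot, and variables do not carry over. Pictures are saved under pics/ and viewed, and the job is handed in when it is done.

```bash
mkdir -p pics; python3 - <<'E'
from rig import robot
import cv2,pickle
s=robot.sense();print({k:(s[k]) for k in('t','eef_pos','tcp_rot','ft_force','width')})
for n in('scene','top'):
    p=robot.read_camera(n);cv2.imwrite(f'pics/{n}0.png',p['color'][:,:,::-1]);pickle.dump(p,open(f'{n}0.pkl','wb'))
    print(n,p['rvec'],p['tvec'],p['fx'],p['cx'],p['cy'])
    for t in('lens_center','lens_grip','lens_nose','rest','jig','clamp','groove','stop_post','arch','driver','flux','tin'):
        print(t,[(round(d['confidence'],2),[round(float(v),1) for v in d['at']]) for d in robot.mark_of(t,p)])
E
```

```text
{'t': 0.0, 'eef_pos': array([209.95157776, 588.13098423, 205.67877656]), 'tcp_rot': array([-5.35872683e-01, -3.09540196e+00,  2.35894533e-03]), 'ft_force': array([ 0.09308884, -0.76477534,  0.06056548]), 'width': 0.9991816010150852}
scene [ 1.77233524  1.3819125  -0.75306581] [ -43.89019057 -238.56169261 1383.14547809] 379.22586347355707 316.6479924928102 197.37579572711437
lens_center [(0.67, [423.9, 199.6])]
lens_grip [(0.78, [422.9, 195.5])]
lens_nose [(0.68, [430.5, 212.4])]
rest [(0.82, [421.8, 213.6])]
jig [(0.93, [316.0, 184.4]), (0.69, [272.5, 227.6]), (0.58, [160.4, 233.7])]
clamp [(0.65, [154.3, 209.5]), (0.57, [270.0, 205.6]), (0.53, [316.9, 163.4]), (0.47, [272.5, 199.2])]
groove [(0.98, [149.5, 208.0]), (0.89, [307.4, 168.1]), (0.58, [266.9, 207.2])]
stop_post [(0.96, [282.3, 217.6]), (0.69, [163.0, 215.4]), (0.63, [325.8, 169.0])]
arch [(0.92, [154.8, 198.8]), (0.82, [271.5, 197.8]), (0.61, [318.2, 159.4])]
driver [(0.93, [375.1, 274.4])]
flux [(0.96, [484.0, 262.7]), (0.29, [274.1, 226.6])]
tin [(0.96, [280.4, 300.8])]
top [ 2.1506756  -2.10987436  0.20933465] [-130.29879777  562.36795017  920.11093732] 441.09065367588056 319.3916676520734 203.19495516803624
lens_center [(0.61, [184.4, 200.4])]
lens_grip [(0.74, [186.1, 214.2])]
lens_nose [(0.9, [190.2, 178.7])]
rest [(0.66, [349.1, 197.8]), (0.58, [189.3, 200.7]), (0.25, [182.8, 122.0])]
jig [(0.9, [287.1, 285.6]), (0.78, [353.9, 215.9]), (0.59, [462.0, 238.4])]
clamp [(0.48, [476.9, 239.0]), (0.45, [354.9, 214.0])]
groove [(0.85, [288.8, 307.9]), (0.8, [354.6, 229.0]), (0.61, [478.4, 252.1])]
stop_post [(0.96, [463.0, 216.5]), (0.87, [347.2, 198.2]), (0.7, [278.8, 271.1])]
arch [(0.97, [353.6, 213.1]), (0.73, [478.7, 236.2]), (0.58, [286.3, 292.1])]
driver [(0.91, [278.9, 133.0])]
flux [(0.89, [181.4, 117.0])]
tin [(0.82, [364.3, 127.1])]
```

View pics/scene0.png

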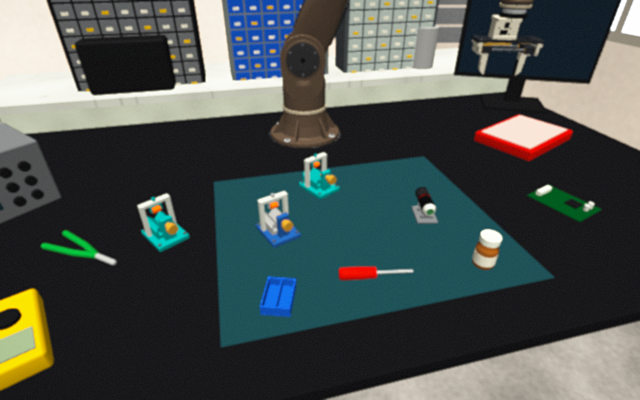

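View pics/top0.png

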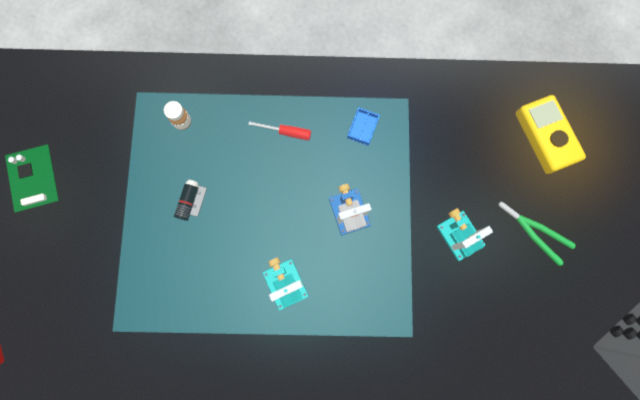

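Top view: the lens is at (187,201) with its nose up. The blue jig is at (350,212) with the stop post at the upper end. The turquoise look-alikes are at (286,285) and (463,238). Next I'll measure poses from depth and marks.

```bash
cat > h.py <<'E'
import numpy as np,cv2,pickle
def cam(p):
    R=cv2.Rodrigues(np.array(p['rvec'],float))[0];return R,np.array(p['tvec'],float)
def ray(p,uv):
    R,t=cam(p);u,v=uv;d=R.T@np.array([(u-p['cx'])/p['fx'],(v-p['cy'])/p['fy'],1]);return -R.T@t,d
def atz(p,uv,z):
    c,d=ray(p,uv);return c+d*(z-c[2])/d[2]
def proj(p,X):
    R,t=cam(p);Y=(R@np.atleast_2d(X).T).T+t;return np.c_[p['fx']*Y[:,0]/Y[:,2]+p['cx'],p['fy']*Y[:,1]/Y[:,2]+p['cy']]
def cloud(p):
    R,t=cam(p);h,w=p['depth'].shape;u,v=np.meshgrid(np.arange(w),np.arange(h));z=p['depth']
    P=np.stack([(u-p['cx'])/p['fx']*z,(v-p['cy'])/p['fy']*z,z],-1);return (P-t)@R
E
python3 - <<'E'
from h import *
T=pickle.load(open('top0.pkl','rb'));S=pickle.load(open('scene0.pkl','rb'))
print('camT',-cam(T)[0].T@cam(T)[1],'camS',-cam(S)[0].T@cam(S)[1])
def tri(a,b):
    c1,d1=ray(T,a);c2,d2=ray(S,b);A=np.c_[d1,-d2];x=np.linalg.lstsq(A,c2-c1,rcond=None)[0]
    return (c1+d1*x[0]+c2+d2*x[1])/2,np.linalg.norm(c1+d1*x[0]-c2-d2*x[1])
for n,a,b,z in [('center',(184.4,200.4),(423.9,199.6),36),('grip',(186.1,214.2),(422.9,195.5),36),('nose',(190.2,178.7),(430.5,212.4),36),('groove',(354.6,229),(266.9,207.2),50),('post',(347.2,198.2),(282.3,217.6),66),('arch',(353.6,213.1),(271.5,197.8),92)]:
    print(n,tri(a,b),atz(T,a,z).round(1),atz(S,b,z).round(1))
C=cloud(T)
for n,(x0,x1,y0,y1) in dict(lens=(165,215,170,230),jig=(320,385,175,245)).items():
    im=cv2.resize(T['color'][y0:y1,x0:x1,::-1],None,fx=8,fy=8,interpolation=cv2.INTER_CUBIC);cv2.imwrite(f'pics/{n}_z.png',im)
    print(n);print(C[y0:y1:4,x0:x1:4,2].round(0).astype(int))
im=cv2.resize(S['color'][180:250,240:310,::-1],None,fx=8,fy=8,interpolation=cv2.INTER_CUBIC);cv2.imwrite('pics/jigS_z.png',im)
E
```

```text
camT [ 386.67910677 -109.61889143 1009.1098018 ] camS [1262.75726666 -270.31453145  551.63718435]
center (array([566.8023714 , 179.44157696,  37.31041466]), np.float64(5.248554221866194)) [568.1 182.4  36. ] [565.3 177.5  36. ]
grip (array([539.836986  , 183.16392931,  30.08003751]), np.float64(10.355200947932744)) [536.9 176.4  36. ] [547.6 184.   36. ]
nose (array([617.38447106, 170.80563907,  34.69187384]), np.float64(5.3595015057807815)) [618.2 173.1  36. ] [619.3 166.6  36. ]
groove (array([ 510.21390844, -201.66159318,   40.26300174]), np.float64(6.2142807568722604)) [ 509.4 -197.7   50. ] [ 523.8 -206.    50. ]
post (array([ 577.38185462, -179.66822972,   52.9847745 ]), np.float64(2.279631943960918)) [ 574.6 -179.8   66. ] [ 595.5 -180.9   66. ]
arch (array([ 538.85800427, -193.69836917,   83.76132234]), np.float64(2.743795773285391)) [ 537.7 -191.6   92. ] [ 551.3 -196.4   92. ]
lens
[[-1  2  0  0  0  3  0  2  2  3  1  3 -1]
 [ 0  0  1  0 -4  2  2 -1 -2  1  2 -1  0]
 [ 1 -1  1 -1  1 -1 -1  1  0  2 -1 -1 -1]
 [ 0  0  2  1 -1  1 50 48  2  2 -1  0 -2]
 [-1  0 -2 -1 -3 46 51 49 3
[... 1360 characters left out ...]
1    8   90   93   93   94   72   41   25   -4    2
     3   -2    2]
 [  -1    0   -1    0   10   83   37   39   29   32   36   35   14    3
    -1    1    1]
 [   0   -4   -1    4   -1   21   33   46   34   27   38   41   13    0
     1   -2    0]
 [  -1    1   -1    2   -1   13   13   39   37   30   34   12    0    0
     0    4    0]
 [   1    2    1    2    1 1009   18   35   13    3    0    4    3    1
    -1    5    1]
 [  -2    1    0    1    0   -1   -4   -6   -1   -3    0   -3    3    1
     1    2    3]
 [   1    1    1    0    0    1   -3    2    2    0    4    2    0    2
     3    0    4]
 [   1    4    1    0    2    1   -1    0    4    1   -1    2   -1    2
     0   -1    1]]
```

View pics/jig_z.png

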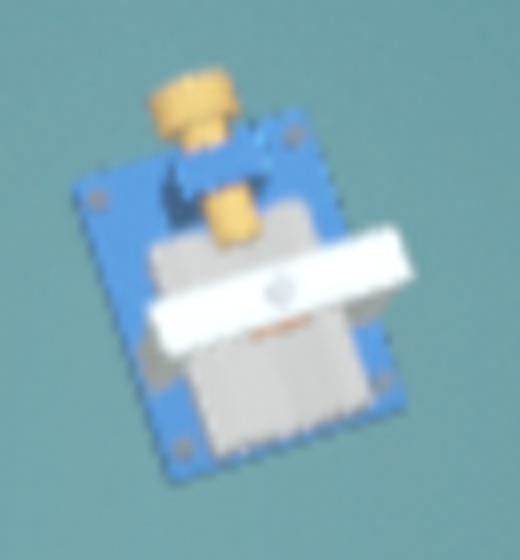

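View pics/lens_z.png

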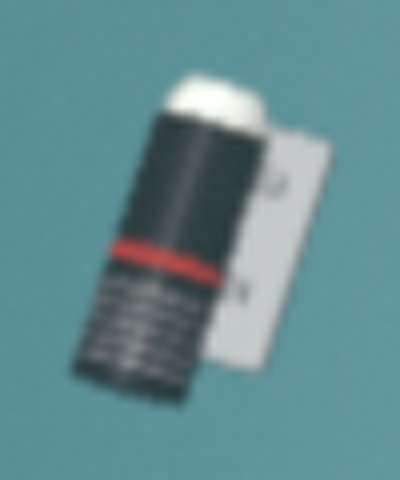

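View pics/jigS_z.png

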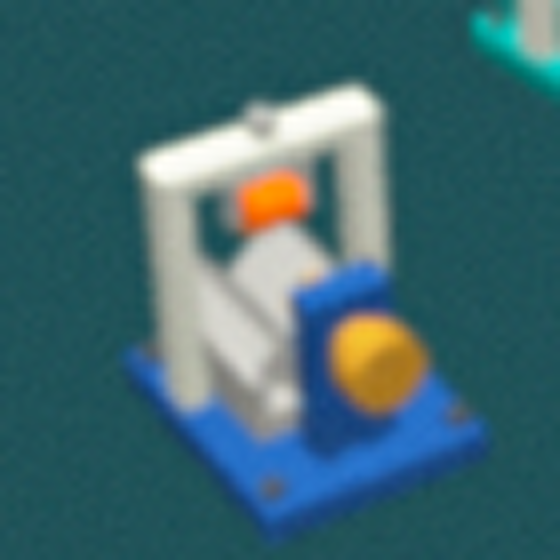

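```bash
cat > fit.py <<'E'
from h import *
from scipy.optimize import least_squares
T=pickle.load(open('top0.pkl','rb'));S=pickle.load(open('scene0.pkl','rb'))
def z2p(z,o): return np.array([[o[0]+(a+.5)/8-.5,o[1]+(b+.5)/8-.5] for a,b in z])
def W(q,L):
    x,y,th=q;c,s=np.cos(th),np.sin(th);L=np.array(L,float);return np.c_[x+c*L[:,0]-s*L[:,1],y+s*L[:,0]+c*L[:,1],L[:,2]]
A=[(-9,34,92),(5,34,92),(5,-34,92),(-9,-34,92)]
top=[(p,l) for p,l in zip([(163,358),(146,308),(398,226),(413,275)],A)]+[((74,185),(58,36,12)),((302,106),(58,-36,12)),((408,405),(-34,-36,8)),((170,487),(-34,36,6)),((216,457),(-32,22,43)),((372,400),(-32,-22,43)),((150,243),(28,22,43)),((305,200),(28,-22,43))]
sc=[((138,157),(-9,-34,92)),((367,82),(-9,34,92)),((387,106),(5,34,92)),((150,186),(5,-34,92)),((272,515),(58,-36,12)),((490,428),(58,36,12)),((122,350),(-34,-36,12))]
def res(q,cam_,pts,o): return (proj(cam_,W(q,[l for _,l in pts]))-z2p([p for p,_ in pts],o)).ravel()
for n,c,pts,o in(('top',T,top,(320,175)),('scene',S,sc,(240,180))):
    r=least_squares(res,[540,-190,.3],args=(c,pts,o),loss='soft_l1');print(n,r.x.round(3),res(r.x,c,pts,o).reshape(-1,2).round(2).tolist())
r=least_squares(lambda q:np.r_[res(q,T,top,(320,175)),res(q,S,sc,(240,180))],[540,-190,.3]);print('both',r.x)
o=(165,170)
a=atz(T,z2p([(130,388)],o)[0],36);b=atz(T,z2p([(214,122)],o)[0],36);d=(b-a);d/=np.linalg.norm(d);print('lens tail',a,'dir',np.arctan2(d[1],d[0]))
m=T['color'].astype(int)
# depth-based
C=cloud(T)[170:225,165:215].reshape(-1,3);P=C[(C[:,2]>25)&(C[:,2]<60)]
k=P[:,:2]-P[:,:2].mean(0);w,v=np.linalg.eigh(k.T@k);ax=v[:,1]*np.sign(v[0,1]);pr=k@ax
print('cloud mean',P.mean(0),np.arctan2(ax[1],ax[0]),np.percentile(pr,[1,99]),P[:,:2].mean(0)+ax*np.percentile(pr,[1,99]).mean())
E
python3 fit.py
```

```text
top [ 5.43642e+02 -1.92761e+02  3.36000e-01] [[0.34, -0.02], [0.34, -0.02], [-0.76, 0.39], [-0.44, 0.46], [-0.75, -0.37], [0.22, 0.06], [-0.07, 0.36], [-0.12, -0.05], [0.88, -0.99], [0.19, -0.02], [0.42, 0.3], [-0.31, -0.34]]
scene [ 5.47369e+02 -1.92491e+02  3.33000e-01] [[0.58, 0.18], [-1.11, 0.65], [-0.6, 0.38], [1.88, -0.51], [-0.56, 0.07], [0.21, -0.21], [0.12, -0.3]]
both [ 5.44197726e+02 -1.92668721e+02  3.33931391e-01]
lens tail [528.01481351 187.41060355  36.        ] dir -0.23061977061991712
cloud mean [566.32270748 174.60542404  47.07851725] -0.24571890187859183 [-41.83168897  44.82671713] [567.77524028 174.2411482 ]
```

```bash
cat > plan.py <<'E'
# usage: plan.py x y z lineyaw : offsets in tool axes (after the rz turn) to bring the TCP there
import sys;from h import *
from rig import robot
s=robot.sense();R=cv2.Rodrigues(s['tcp_rot'])[0]
x,y,z,yaw=map(float,sys.argv[1:5])
# wanted: tool x = -(cos yaw,sin yaw), tool z down
tx=-np.array([np.cos(yaw),np.sin(yaw),0]);tz=np.array([0,0,-1.]);G=np.c_[tx,np.cross(tz,tx),tz]
print('t',s['t'],'pos',s['eef_pos'].round(1),'f',s['ft_force'].round(2),'w',round(s['width'],3))
print('turn (tool rv)',cv2.Rodrigues(R.T@G)[0].ravel().round(4))
print('shift in turned axes',(G.T@(np.array([x,y,z])-s['eef_pos'])).round(1))
E
python3 -m pendant '[{"rz":-0.108}]' 0; python3 plan.py 544 183 130 -0.235
```

```text
t 1.3 pos [210.1 588.6 206.4] f [-0.59 -0.18  0.33] w 0.998
turn (tool rv) [ 0.      0.     -0.1079]
shift in turned axes [-419.2 -316.7   76.4]schema error: expected keys tx, ty, tz, rx, ry, rz
```

```bash
python3 -m pendant '[{"tx":0,"ty":0,"tz":0,"rx":0,"ry":0,"rz":-0.108},{"tx":-30,"ty":-22.6,"tz":5,"rx":0,"ry":0,"rz":0},{"tx":-30,"ty":-22.6,"tz":5,"rx":0,"ry":0,"rz":0},{"tx":-30,"ty":-22.6,"tz":5,"rx":0,"ry":0,"rz":0},{"tx":-30,"ty":-22.6,"tz":5,"rx":0,"ry":0,"rz":0}]' 0; python3 plan.py 544 183 130 -0.235
```

```text
t: 1.72
eef_pos: [306.6, 471.5, 186.3]
tcp_rot: [0.367, 3.12, 0.001]
ft_force: [1.2, -0.0, 0.9]
width: 1.005
t 1.7167 pos [306.6 471.5 186.3] f [ 1.17 -0.03  0.87] w 1.005
turn (tool rv) [0.0003 0.0002 0.0007]
shift in turned axes [-298.1 -225.3   56.3]
```

```bash
python3 -m pendant '[{"tx":-30,"ty":-22.6,"tz":5,"rx":0,"ry":0,"rz":0},{"tx":-30,"ty":-22.6,"tz":5,"rx":0,"ry":0,"rz":0},{"tx":-30,"ty":-22.6,"tz":5,"rx":0,"ry":0,"rz":0},{"tx":-30,"ty":-22.6,"tz":5,"rx":0,"ry":0,"rz":0},{"tx":-30,"ty":-22.6,"tz":5,"rx":0,"ry":0,"rz":0}]' 0; python3 plan.py 544 183 130 -0.235
```

```text
t: 2.13
eef_pos: [426.3, 326.5, 161.5]
tcp_rot: [0.368, 3.12, 0.001]
ft_force: [-0.9, 0.4, -0.2]
width: 0.999
t 2.1333 pos [426.3 326.5 161.5] f [-0.87  0.38 -0.23] w 0.999
turn (tool rv) [0.0006 0.0003 0.0002]
shift in turned axes [-147.8 -112.2   31.5]
```

```bash
python3 -m pendant '[{"tx":-29.6,"ty":-22.4,"tz":3,"rx":0,"ry":0,"rz":0},{"tx":-29.6,"ty":-22.4,"tz":3,"rx":0,"ry":0,"rz":0},{"tx":-29.6,"ty":-22.4,"tz":3,"rx":0,"ry":0,"rz":0},{"tx":-29.6,"ty":-22.4,"tz":3,"rx":0,"ry":0,"rz":0},{"tx":-29.6,"ty":-22.4,"tz":3,"rx":0,"ry":0,"rz":0}]' 0; python3 plan.py 544 183 20 -0.235
python3 - <<'E'
from rig import robot
from h import *
for n in('scene','top'):
    p=robot.read_camera(n);pickle.dump(p,open(f'{n}1.pkl','wb'))
    c=(420,150) if n=='scene' else (140,150)
    x0,y0=(370,120) if n=='scene' else (140,150)
    cv2.imwrite(f'pics/{n}1.png',cv2.resize(p['color'][y0:y0+120,x0:x0+120,::-1],None,fx=5,fy=5,interpolation=cv2.INTER_CUBIC))
E
```

```text
t: 2.55
eef_pos: [544.3, 183.1, 146.5]
tcp_rot: [0.368, 3.12, 0.001]
ft_force: [0.9, 0.5, 0.2]
width: 0.996
t 2.55 pos [544.3 183.1 146.5] f [0.9  0.46 0.19] w 0.996
turn (tool rv) [0.0004 0.0004 0.0002]
shift in turned axes [  0.2  -0.2 126.5]
```

View pics/top1.png

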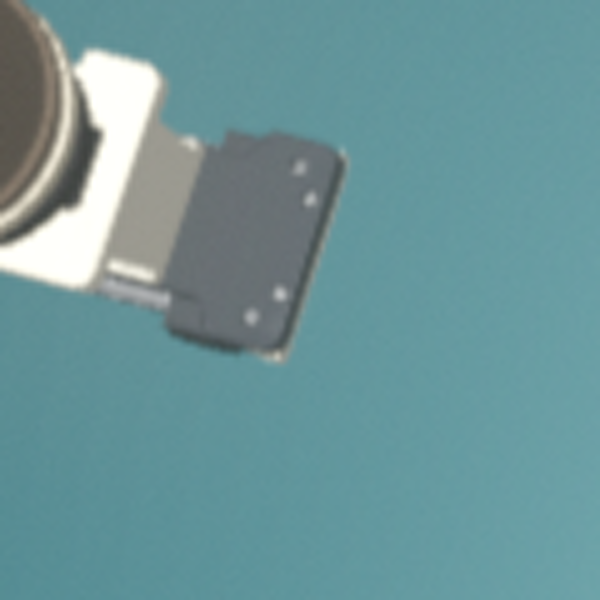

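View pics/scene1.png

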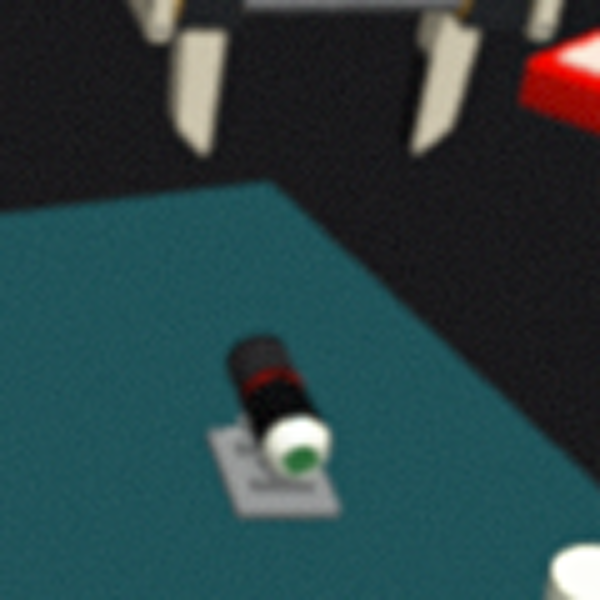

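The scene view shows the fingers straddling the lens line, with tips near (411,151) and (453,151). Descending.

```bash
python3 -m pendant '[{"tx":0,"ty":0,"tz":30,"rx":0,"ry":0,"rz":0},{"tx":0,"ty":0,"tz":30,"rx":0,"ry":0,"rz":0},{"tx":0,"ty":0,"tz":28,"rx":0,"ry":0,"rz":0},{"tx":0,"ty":0,"tz":20,"rx":0,"ry":0,"rz":0},{"tx":0,"ty":0,"tz":12,"rx":0,"ry":0,"rz":0}]' 0;python3 -m pendant '[{"tx":0,"ty":0,"tz":7.5,"rx":0,"ry":0,"rz":0},{"tx":0,"ty":0,"tz":0,"rx":0,"ry":0,"rz":0}]' 0; python3 plan.py 544 183 19 -0.235
python3 - <<'E'
from rig import robot
from h import *
p=robot.read_camera('scene')
x0,y0=(370,120)
cv2.imwrite('pics/scene2.png',cv2.resize(p['color'][y0:y0+120,x0:x0+120,::-1],None,fx=5,fy=5,interpolation=cv2.INTER_CUBIC))
print(proj(p,[[544,183,20]]))
E
```

```text
t: 3.07
eef_pos: [541.7, 184.6, 24.0]
tcp_rot: [-0.367, -3.117, 0.002]
ft_force: [-0.2, -0.0, 0.5]
width: 1.001
t: 3.23
eef_pos: [542.2, 184.6, 17.6]
tcp_rot: [-0.367, -3.118, 0.002]
ft_force: [0.1, -0.1, -0.5]
width: 1.0
t 3.2333 pos [542.2 184.6  17.6] f [ 0.08 -0.11 -0.53] w 1.0
turn (tool rv) [-0.0013 -0.002   0.0004]
shift in turned axes [-2.1 -1.2 -1.4]
[[420.94834778 200.10806227]]
```

View pics/scene2.png

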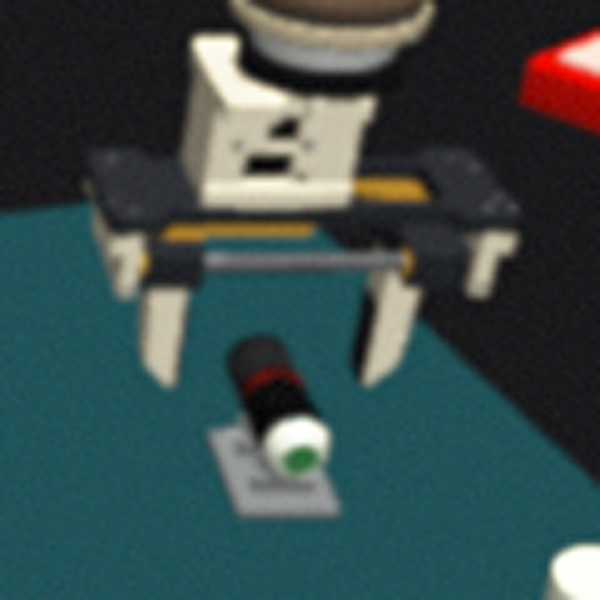

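```bash
python3 - <<'E'
from h import *
p=pickle.load(open('scene1.pkl','rb'))
def zz(X): return ((proj(p,X)-[370,120]+.5)*5-.5).round(0).tolist()
d=np.array([np.cos(.235),-np.sin(.235),0]);n=np.array([np.sin(.235),np.cos(.235),0]);c=np.array([569.5,177,36])
print('nose,center,grip,tail',zz([c+44*d,c,c-26*d,c-44*d]))
print('nose top, band top(-?)',zz([c+34*d+[0,0,16],c-5*d+[0,0,16],c-44*d+[0,0,16]]))
for P in([544.3,183.1,146.5],[542.2,184.6,17.6]):
  P=np.array(P);print('tips',zz([P+49*n*s+9.5*d*k for s in(-1,1) for k in(-1,0,1)]))
E
```

```text
nose,center,grip,tail [[298.0, 456.0], [275.0, 405.0], [262.0, 376.0], [253.0, 357.0]]
nose top, band top(-?) [[298.0, 416.0], [277.0, 372.0], [258.0, 331.0]]
tips [[189.0, 171.0], [193.0, 180.0], [198.0, 189.0], [394.0, 170.0], [400.0, 179.0], [406.0, 188.0]]
tips [[158.0, 395.0], [162.0, 405.0], [165.0, 415.0], [348.0, 393.0], [353.0, 403.0], [358.0, 414.0]]
```

```bash
python3 - <<'E'
from h import *
p=pickle.load(open('top1.pkl','rb'));C=cloud(p)
d=np.array([np.cos(.235),-np.sin(.235)]);n=np.array([np.sin(.235),np.cos(.235)]);P=np.array([544.3,183.1])
Q=C[150:270,140:215].reshape(-1,3);Q=Q[(Q[:,2]>150)&(Q[:,2]<400)]
L=np.c_[(Q[:,:2]-P)@d,(Q[:,:2]-P)@n,Q[:,2]-146.5]
for a in range(-100,40,10):
    s=L[(L[:,1]>a)&(L[:,1]<a+10)]
    if len(s)>5: print(a,len(s),'x',np.percentile(s[:,0],[3,97]).round(1),'z',np.percentile(s[:,2],[10,50,90]).round(1))
p=pickle.load(open('scene1.pkl','rb'));C=cloud(p)
Q=C[118:155,395:470].reshape(-1,3);Q=Q[(Q[:,0]>480)&(Q[:,0]<620)]
L=np.c_[(Q[:,:2]-P)@d,(Q[:,:2]-P)@n,Q[:,2]-146.5]
print(len(L),L.min(0),L.max(0))
for a in range(0,60,6):
    s=L[(L[:,2]>a)&(L[:,2]<a+6)]
    if len(s)>3: print(a,len(s),'y',np.percentile(s[:,1],[3,97]).round(1),'x',np.percentile(s[:,0],[10,50,90]).round(1))
E
```

```text
-100 284 x [-31.3  39.4] z [122.8 128.  129.8]
-90 257 x [-30.9  38.8] z [126.7 128.2 129.9]
-80 221 x [-30.2  35.4] z [126.6 128.3 129.9]
-70 224 x [-29.8  38.6] z [108.9 127.6 129.9]
-60 751 x [-27.5  36.7] z [128.6 172.8 186.6]
-50 734 x [-27.3  36.2] z [184.1 215.2 243.5]
-40 228 x [-30.3  40. ] z [104.2 186.4 234.7]
-30 21 x [-31.2  42.8] z [102.4 186.7 233.4]
932 [-12.51640653 -88.41818957  18.47032178] [ 41.945664    63.95859522 108.56091547]
18 18 y [-51.7  50.4] x [-5.6  9.6 12.7]
24 33 y [-55.9  57. ] x [ 1.6 11.2 12.8]
30 44 y [-62.9  59.9] x [ 2.4 11.2 12.7]
36 48 y [-64.2  60.1] x [-0.4 11.1 13.1]
42 53 y [-64.4  61.3] x [-0.7 11.  12.8]
48 49 y [-65.   60.1] x [-2.7 10.6 12.9]
54 56 y [-65.5  61.4] x [-1.  10.9 13.2]
```

```bash
python3 - <<'E'
from h import *
from rig import robot
s=robot.sense();print(s['eef_pos'],s['t'])
p=robot.read_camera('scene');pickle.dump(p,open('scene2.pkl','wb'));C=cloud(p)
d=np.array([np.cos(.235),-np.sin(.235)]);n=np.array([np.sin(.235),np.cos(.235)]);P=s['eef_pos'][:2]
m=np.zeros((400,640),bool);m[165:205,390:460]=1
col=p['color'].astype(int);m&=(col[...,0]>90)&(col[...,0]-col[...,2]>5)
Q=C[m];Q=Q[(Q[:,0]>450)&(Q[:,0]<620)]
L=np.c_[(Q[:,:2]-P)@d,(Q[:,:2]-P)@n,Q[:,2]]
for a in range(0,110,6):
    q=L[(L[:,2]>a)&(L[:,2]<a+6)]
    if len(q)>3: print(a,len(q),'y',np.percentile(q[:,1],[3,97]).round(1),'x',np.percentile(q[:,0],[10,50,90]).round(1))
# lens cloud check
c=np.array([569.5,177,36]);m=np.zeros((400,640),bool);m[180:216,410:440]=1
Q=C[m];L=np.c_[(Q[:,:2]-c[:2])@d,(Q[:,:2]-c[:2])@n,Q[:,2]];L=L[(L[:,2]>36)&(abs(L[:,1])<22)]
for a in range(-50,50,10):
    q=L[(L[:,0]>a)&(L[:,0]<a+10)]
    if len(q)>3: print('lens',a,len(q),'zmax',np.percentile(q[:,2],90).round(1),'y',np.percentile(q[:,1],[5,95]).round(1))
E
```

```text
[542.90377788 184.84861926  18.70527611] 3.2833
42 16 y [-56.8  53.6] x [11.1 12.3 17.7]
48 33 y [-60.7  59.4] x [10.3 13.  53.5]
54 31 y [-63.9  60.9] x [ 9.6 11.9 13.3]
60 33 y [-63.8  60.8] x [ 9.5 11.5 13.1]
66 29 y [-64.9  60.4] x [ 9.8 11.8 13.5]
72 32 y [-65.4  61.3] x [ 9.6 11.4 13.5]
78 32 y [-65.7  61.7] x [ 9.9 12.2 13.2]
84 36 y [-65.6  61.6] x [ 5.3 11.7 13.9]
90 24 y [-63.9  61.4] x [ 4.4 11.4 12.9]
96 9 y [46.8 54.3] x [10.4 12.1 15. ]
102 8 y [-86.   51.6] x [30.7 36.1 38.5]
108 28 y [-88.1  47.2] x [ 4.4 35.8 38. ]
lens -50 7 zmax 50.1 y [-13.1   7. ]
lens -40 28 zmax 50.2 y [-13.3  10.5]
lens -30 28 zmax 50.6 y [-13.8  10.6]
lens -20 26 zmax 50.4 y [-13.9   9.3]
lens -10 29 zmax 51.0 y [-13.6   9. ]
lens 0 30 zmax 50.6 y [-14.4  11. ]
lens 10 29 zmax 50.5 y [-14.1   9.2]
lens 20 33 zmax 50.7 y [-14.   9.]
lens 30 48 zmax 49.6 y [-14.1  13. ]
lens 40 52 zmax 47.1 y [-10.3   9.5]
```

Depth puts the fingertips about 20 mm above the reported TCP, while the lens and mat heights agree with the spec. I'll lower 16 mm, which is safe under either reading, and re-check.

```bash
python3 -m pendant '[{"tx":0,"ty":0,"tz":6,"rx":0,"ry":0,"rz":0},{"tx":0,"ty":0,"tz":6,"rx":0,"ry":0,"rz":0},{"tx":0,"ty":0,"tz":4,"rx":0,"ry":0,"rz":0},{"tx":0,"ty":0,"tz":0,"rx":0,"ry":0,"rz":0}]' 0
cat > tips.py <<'E'
import sys;from h import *
from rig import robot
yaw=float(sys.argv[1]);s=robot.sense();print(s['eef_pos'],s['t'],s['ft_force'])
p=robot.read_camera('scene');pickle.dump(p,open('scene3.pkl','wb'));C=cloud(p)
d=np.array([np.cos(yaw),np.sin(yaw)]);n=np.array([-np.sin(yaw),np.cos(yaw)]);P=s['eef_pos'][:2]
L=C.reshape(-1,3);K=np.c_[(L[:,:2]-P)@d,(L[:,:2]-P)@n,L[:,2]]
k=(abs(K[:,0])<25)&(abs(K[:,1])>25)&(abs(K[:,1])<75)&(K[:,2]>4)&(K[:,2]<120);K=K[k]
for a in range(4,120,6):
    q=K[(K[:,2]>a)&(K[:,2]<=a+6)]
    if len(q)>2: print(a,len(q),'y',np.percentile(q[:,1],[3,97]).round(1),'x',np.percentile(q[:,0],[10,50,90]).round(1))
u,v=proj(p,[s['eef_pos']])[0].astype(int);u0,v0=max(0,u-60),max(0,v-80)
cv2.imwrite('pics/'+sys.argv[2],cv2.resize(p['color'][v0:v0+120,u0:u0+120,::-1],None,fx=5,fy=5,interpolation=cv2.INTER_CUBIC));print('crop',u0,v0)
E
python3 tips.py -0.235 scene3.png
```

```text
t: 3.67
eef_pos: [542.8, 184.5, 2.2]
tcp_rot: [-0.368, -3.119, 0.001]
ft_force: [-0.9, 0.0, 0.3]
width: 1.001
[542.75190003 184.4712847    2.2366776 ] 3.6667 [-0.91141872  0.03292529  0.3195717 ]
22 18 y [-53.6  52.7] x [-0.9 10.7 12.5]
28 31 y [-58.8  58. ] x [ 3.1 11.2 13.2]
34 35 y [-63.7  59. ] x [-3.4 10.2 13.4]
40 37 y [-64.2  60. ] x [ 1.5 11.5 13.6]
46 40 y [-64.7  60.6] x [-1.  11.3 13.7]
52 42 y [-65.3  59.9] x [-2.4 11.  13. ]
58 39 y [-65.5  61.8] x [ 0.3 11.5 13.8]
64 47 y [-65.8  60.6] x [ 1.  11.7 13.6]
70 31 y [-65.3  62.4] x [ 4.6 12.3 13.6]
76 11 y [46.9 55.8] x [ 1.9 11.2 13.6]
82 8 y [47.2 51.1] x [-7.9 13.  15. ]
88 7 y [46.5 47.9] x [-17.2  -7.    0.7]
94 10 y [46.4 48.1] x [-10.8   2.9  11.7]
100 10 y [46.1 48.3] x [-0.7  9.  18.8]
106 56 y [-65.8  71.1] x [-16.2  18.2  24.3]
112 65 y [-60.5  66.1] x [-16.8  15.9  23.2]
118 20 y [30.5 63.2] x [-18.5 -15.7  24.1]
crop 360 125
```

View pics/scene3.png

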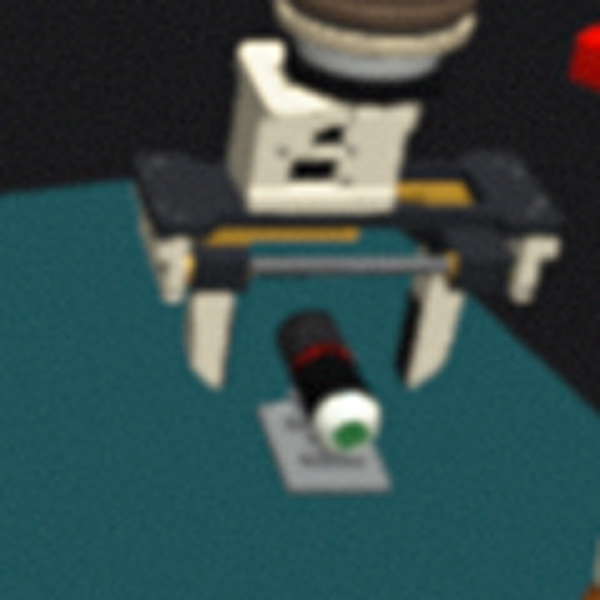

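The tips are still visibly about 20 mm above the reported TCP and there is no contact. I'll go down 4 mm more in small steps, then close.

```bash
python3 -m pendant '[{"tx":0,"ty":0,"tz":1.5,"rx":0,"ry":0,"rz":0},{"tx":0,"ty":0,"tz":0,"rx":0,"ry":0,"rz":0}]' 0;python3 -m pendant '[{"tx":0,"ty":0,"tz":1,"rx":0,"ry":0,"rz":0},{"tx":0,"ty":0,"tz":0,"rx":0,"ry":0,"rz":0}]' 0;python3 -m pendant '[{"tx":0,"ty":0,"tz":1,"rx":0,"ry":0,"rz":0},{"tx":0,"ty":0,"tz":0,"rx":0,"ry":0,"rz":0}]' 0
```

```text
t: 3.88
eef_pos: [543.3, 184.6, 1.4]
tcp_rot: [0.368, 3.12, 0.0]
ft_force: [0.1, 0.0, -0.2]
width: 1.003
t: 4.05
eef_pos: [543.3, 184.7, 0.4]
tcp_rot: [0.368, 3.12, 0.0]
ft_force: [-0.7, -0.1, 0.4]
width: 1.001
t: 4.22
eef_pos: [543.2, 184.6, -0.7]
tcp_rot: [-0.368, -3.12, 0.0]
ft_force: [-0.3, -0.3, 0.1]
width: 0.996
```

```bash
python3 -m pendant '[{"tx":0,"ty":0,"tz":0,"rx":0,"ry":0,"rz":0},{"tx":0,"ty":0,"tz":0,"rx":0,"ry":0,"rz":0},{"tx":0,"ty":0,"tz":0,"rx":0,"ry":0,"rz":0},{"tx":0,"ty":0,"tz":0,"rx":0,"ry":0,"rz":0},{"tx":0,"ty":0,"tz":0,"rx":0,"ry":0,"rz":0}]' 1 5;python3 -m pendant '[{"tx":0,"ty":0,"tz":0,"rx":0,"ry":0,"rz":0},{"tx":0,"ty":0,"tz":0,"rx":0,"ry":0,"rz":0},{"tx":0,"ty":0,"tz":0,"rx":0,"ry":0,"rz":0},{"tx":0,"ty":0,"tz":0,"rx":0,"ry":0,"rz":0}]' 1 5; python3 tips.py -0.235 scene4.png
```

```text
t: 4.63
eef_pos: [543.3, 184.6, -0.5]
tcp_rot: [0.368, 3.12, 0.0]
ft_force: [0.1, -1.0, 0.2]
width: 0.689
t: 4.97
eef_pos: [543.2, 184.6, -0.5]
tcp_rot: [0.368, 3.12, 0.0]
ft_force: [0.6, -0.2, -0.2]
width: 0.396
[543.22618672 184.61872694  -0.54658746] 4.9667 [ 0.55218903 -0.20897052 -0.22239365]
22 6 y [-27.7  27.2] x [10.4 12.4 13.2]
28 17 y [-35.6  31.5] x [10.1 12.1 13.9]
34 22 y [-36.1  33.4] x [ 0.  11.4 12.9]
40 20 y [-36.5  33.7] x [ 7.  10.9 13. ]
46 22 y [-37.7  31.9] x [-0.9 12.4 14.3]
52 22 y [-37.2  34.1] x [ 6.8 12.2 14.4]
58 24 y [-38.4  34. ] x [-2.3 12.3 13.8]
64 25 y [-38.3  35.5] x [ 9.9 11.8 14.1]
70 14 y [-37.8  34.6] x [11.  11.8 13.4]
82 4 y [-49.3 -48.3] x [-5.   5.7 16.5]
88 6 y [-49.6 -48.8] x [-17.4  -7.6   4.7]
94 8 y [-49.7 -49.1] x [-8.6  1.7 12. ]
100 9 y [-49.4  24.4] x [ 5.   8.9 21.2]
106 51 y [-48.3  46.9] x [-15.4  21.2  23.6]
112 37 y [-49.1  63.7] x [-17.6  21.3  24.6]
118 15 y [33.9 64.1] x [-18.3 -17.3  -9.7]
crop 360 126
```

View pics/scene4.png

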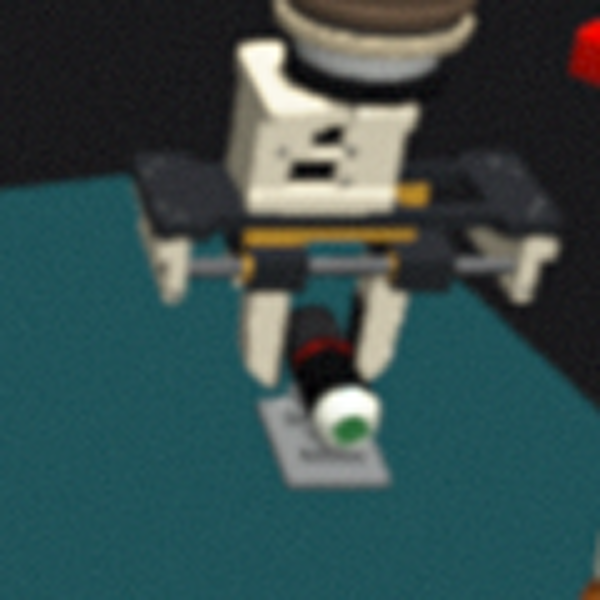

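The gripper is closing evenly, about 36 mm apart, with the right finger (zoom 360,340) slightly nearer the barrel. Continuing to light contact.

```bash
python3 -m pendant '[{"tx":0,"ty":0,"tz":0,"rx":0,"ry":0,"rz":0}]' 1 5;python3 -m pendant '[{"tx":0,"ty":0,"tz":0,"rx":0,"ry":0,"rz":0},{"tx":0,"ty":0,"tz":0,"rx":0,"ry":0,"rz":0}]' 1 5;python3 -m pendant '[{"tx":0,"ty":0,"tz":0,"rx":0,"ry":0,"rz":0},{"tx":0,"ty":0,"tz":0,"rx":0,"ry":0,"rz":0}]' 1 5; python3 -c "
from rig import robot
s=robot.sense();print(s['moment'],s['ft_force'],s['width']*92)"
```

```text
t: 5.1
eef_pos: [543.2, 185.3, -0.5]
tcp_rot: [0.367, 3.12, 0.001]
ft_force: [-0.9, 1.1, 1.5]
width: 0.345
t: 5.27
eef_pos: [543.2, 185.2, -0.5]
tcp_rot: [0.367, 3.12, 0.001]
ft_force: [-0.9, 2.4, -0.2]
width: 0.347
t: 5.43
eef_pos: [543.2, 185.2, -0.5]
tcp_rot: [0.367, 3.12, 0.001]
ft_force: [-1.1, 3.5, 0.9]
width: 0.343
[0.81554339 0.22317112 0.02825269] [-1.0513565   3.54036765  0.93639515] 31.55548716442353
```

```bash
python3 -m pendant '[{"tx":0,"ty":1,"tz":0,"rx":0,"ry":0,"rz":0},{"tx":0,"ty":0,"tz":0,"rx":0,"ry":0,"rz":0},{"tx":0,"ty":0,"tz":0,"rx":0,"ry":0,"rz":0}]' 1 5;python3 -m pendant '[{"tx":0,"ty":0,"tz":0,"rx":0,"ry":0,"rz":0},{"tx":0,"ty":0,"tz":0,"rx":0,"ry":0,"rz":0},{"tx":0,"ty":0,"tz":0,"rx":0,"ry":0,"rz":0}]' 1 35; python3 -c "
from rig import robot
s=robot.sense();print(s['moment'],s['ft_force'],s['width']*92)"
```

```text
t: 5.68
eef_pos: [543.2, 185.3, -0.6]
tcp_rot: [-0.368, -3.12, 0.001]
ft_force: [-2.2, 1.7, 2.3]
width: 0.345
t: 5.93
eef_pos: [543.3, 185.4, -0.6]
tcp_rot: [-0.368, -3.12, 0.0]
ft_force: [-2.9, 1.1, 2.3]
width: 0.339
[ 0.16849716  0.50371229 -0.05261112] [-2.94768831  1.07688618  2.28693244] 31.22078177055824
```

```bash
python3 -m pendant '[{"tx":0,"ty":0,"tz":-5,"rx":0,"ry":0,"rz":0},{"tx":0,"ty":0,"tz":-10,"rx":0,"ry":0,"rz":0},{"tx":0,"ty":0,"tz":-15,"rx":0,"ry":0,"rz":0},{"tx":0,"ty":0,"tz":-20,"rx":0,"ry":0,"rz":0},{"tx":0,"ty":0,"tz":-25,"rx":0,"ry":0,"rz":0}]' 1 35;python3 -m pendant '[{"tx":0,"ty":0,"tz":-20,"rx":0,"ry":0,"rz":0},{"tx":0,"ty":0,"tz":-5,"rx":0,"ry":0,"rz":0},{"tx":0,"ty":0,"tz":0,"rx":0,"ry":0,"rz":0}]' 1 35; python3 tips.py -0.235 scene5.png
```

```text
t: 6.35
eef_pos: [542.9, 184.8, 74.9]
tcp_rot: [-0.369, -3.119, 0.002]
ft_force: [0.3, 0.5, -1.2]
width: 0.343
t: 6.6
eef_pos: [544.9, 185.8, 101.5]
tcp_rot: [0.368, 3.116, 0.003]
ft_force: [0.5, -0.2, -2.0]
width: 0.341
[544.87175686 185.79328468 101.49366973] 6.6 [ 0.48620289 -0.22146213 -1.97881908]
4 3 y [-26.3 -25.9] x [ 9.7 11.8 19.9]
crop 367 92
```

View pics/scene5.png

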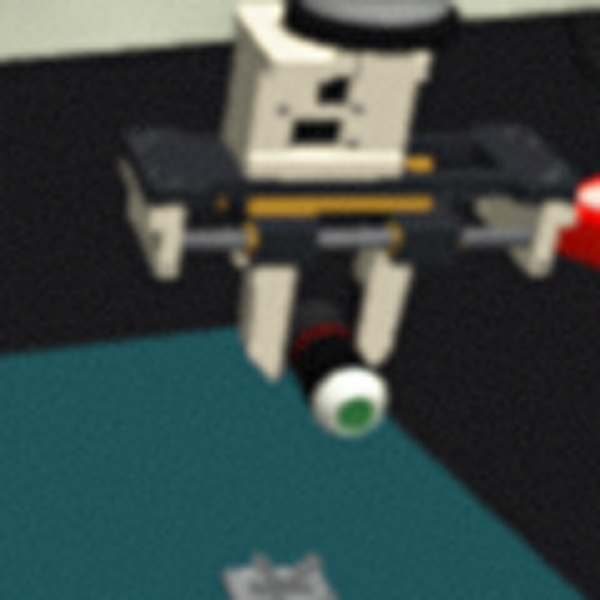

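Lens lifted and held. Step 1 is met: over 30 mm up and clear of the rest. Now I'll work out the transit, including where the turquoise jig near (286,285) is.

```bash
python3 - <<'E'
from h import *
T=pickle.load(open('top0.pkl','rb'))
print('turq plate corners approx',[atz(T,c,12)[:2].round(0).tolist() for c in((264,267),(298,260),(308,300),(283,310))])
print('pc',[atz(T,c,92)[:2].round(0).tolist() for c in((269,298),(302,288))])
E
python3 plan.py 421.6 -232.3 140 0.334
```

```text
turq plate corners approx [[425.0, 1.0], [442.0, -74.0], [354.0, -99.0], [332.0, -44.0]]
pc [[360.0, -20.0], [381.0, -87.0]]
t 6.65 pos [543.9 185.5 100. ] f [ 0.34 -0.92 -2.11] w 0.338
turn (tool rv) [ 4.000e-04  1.500e-03 -5.691e-01]
shift in turned axes [ 252.5 -354.6  -40. ]
```

```bash
python3 -m pendant '[{"tx":0,"ty":0,"tz":-8,"rx":0,"ry":0,"rz":-0.1138},{"tx":0,"ty":0,"tz":-8,"rx":0,"ry":0,"rz":-0.1138},{"tx":0,"ty":0,"tz":-8,"rx":0,"ry":0,"rz":-0.1138},{"tx":0,"ty":0,"tz":-8,"rx":0,"ry":0,"rz":-0.1138},{"tx":0,"ty":0,"tz":-8,"rx":0,"ry":0,"rz":-0.1138}]' 1 35;python3 -m pendant '[{"tx":12,"ty":-17,"tz":0,"rx":0,"ry":0,"rz":0},{"tx":21,"ty":-29.5,"tz":0,"rx":0,"ry":0,"rz":0},{"tx":21,"ty":-29.5,"tz":0,"rx":0,"ry":0,"rz":0},{"tx":21,"ty":-29.5,"tz":0,"rx":0,"ry":0,"rz":0},{"tx":21,"ty":-29.5,"tz":0,"rx":0,"ry":0,"rz":0}]' 1 35;python3 plan.py 421.6 -232.3 140 0.334
```

```text
t: 7.07
eef_pos: [542.5, 185.0, 138.0]
tcp_rot: [0.53, -3.094, 0.001]
ft_force: [0.1, 0.0, -2.3]
width: 0.339
t: 7.48
eef_pos: [495.3, 24.9, 137.9]
tcp_rot: [0.522, -3.095, 0.0]
ft_force: [1.0, 0.3, -1.7]
width: 0.341
t 7.4833 pos [495.3  24.9 137.9] f [ 0.99  0.25 -1.66] w 0.341
turn (tool rv) [ 0.0004 -0.0025  0.0004]
shift in turned axes [ 154.  -218.9   -2.1]
```

```bash
python3 -m pendant '[{"tx":21,"ty":-29.5,"tz":0,"rx":0,"ry":0,"rz":0},{"tx":21,"ty":-29.5,"tz":0,"rx":0,"ry":0,"rz":0},{"tx":21,"ty":-29.5,"tz":0,"rx":0,"ry":0,"rz":0},{"tx":21,"ty":-29.5,"tz":0,"rx":0,"ry":0,"rz":0},{"tx":21,"ty":-29.5,"tz":0,"rx":0,"ry":0,"rz":0}]' 1 35;python3 -m pendant '[{"tx":21,"ty":-29.5,"tz":0,"rx":0,"ry":0,"rz":0},{"tx":16,"ty":-23,"tz":0,"rx":0,"ry":0,"rz":0},{"tx":0,"ty":0,"tz":0,"rx":0,"ry":0,"rz":0},{"tx":0,"ty":0,"tz":0,"rx":0,"ry":0,"rz":0}]' 1 35;python3 plan.py 421.6 -232.3 140 0.334
cat > look.py <<'E'
import sys;from h import *
from rig import robot
tag=sys.argv[1]
for n,(x0,y0) in(('top',(305,160)),('scene',(220,150))):
    p=robot.read_camera(n);pickle.dump(p,open(f'{n}_{tag}.pkl','wb'))
    cv2.imwrite(f'pics/{n}_{tag}.png',cv2.resize(p['color'][y0:y0+110,x0:x0+110,::-1],None,fx=7,fy=7,interpolation=cv2.INTER_CUBIC)[:600])
s=robot.sense();print(s['t'],s['eef_pos'],s['tcp_rot'])
E
python3 look.py a
```

```text
t: 7.9
eef_pos: [444.4, -148.6, 138.1]
tcp_rot: [0.522, -3.096, -0.001]
ft_force: [1.1, 0.1, -1.6]
width: 0.341
t: 8.23
eef_pos: [426.9, -210.4, 138.2]
tcp_rot: [0.516, -3.097, -0.001]
ft_force: [-0.7, 0.2, -2.1]
width: 0.335
t 8.2333 pos [ 426.9 -210.4  138.2] f [-0.74  0.24 -2.1 ] w 0.335
turn (tool rv) [ 0.001  -0.0021 -0.004 ]
shift in turned axes [ 12.2 -19.   -1.8]
8.3333 [ 428.07298191 -207.9724359   138.47151911] [ 5.22874456e-01 -3.09632778e+00 -1.97155438e-03]
```

View pics/top_a.png

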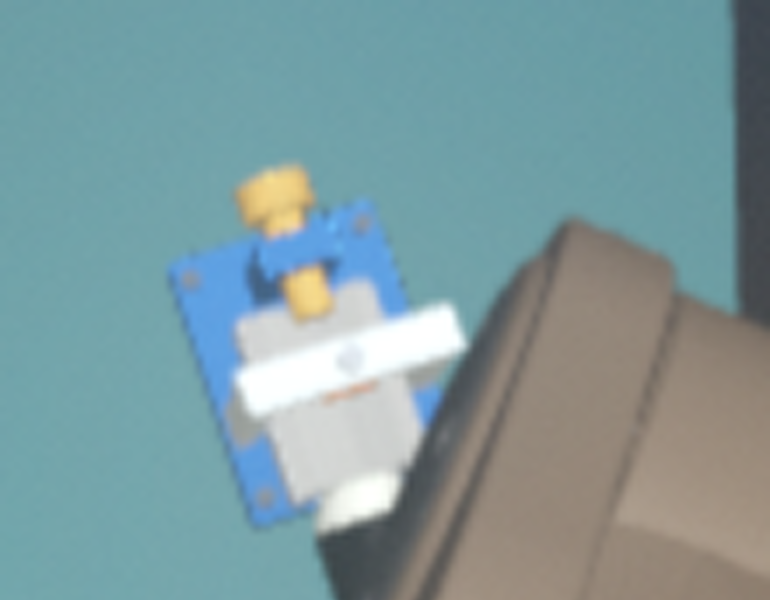

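View pics/scene_a.png

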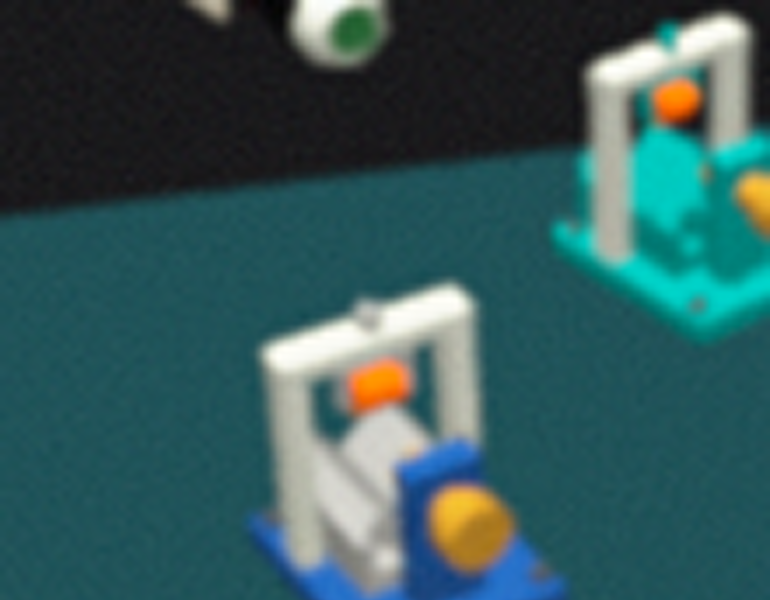

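The nose (white) shows near the entry in the top view at zoom (360,500). Moving to the pre-entry point and lowering.

```bash
python3 plan.py 421.6 -232.3 25 0.334;
```

```text
t 8.3333 pos [ 428.1 -208.   138.5] f [ 0.67  0.61 -1.71] w 0.34
turn (tool rv) [ 0.0015 -0.0012  0.0006]
shift in turned axes [ 14.1 -20.9 113.5]
```

```bash
python3 -m pendant '[{"tx":7,"ty":-10.5,"tz":0,"rx":0,"ry":0,"rz":0},{"tx":7,"ty":-10.4,"tz":15,"rx":0,"ry":0,"rz":0},{"tx":0,"ty":0,"tz":25,"rx":0,"ry":0,"rz":0},{"tx":0,"ty":0,"tz":25,"rx":0,"ry":0,"rz":0},{"tx":0,"ty":0,"tz":22,"rx":0,"ry":0,"rz":0}]' 1 35;python3 -m pendant '[{"tx":0,"ty":0,"tz":15,"rx":0,"ry":0,"rz":0},{"tx":0,"ty":0,"tz":8,"rx":0,"ry":0,"rz":0},{"tx":0,"ty":0,"tz":3,"rx":0,"ry":0,"rz":0},{"tx":0,"ty":0,"tz":0,"rx":0,"ry":0,"rz":0},{"tx":0,"ty":0,"tz":0,"rx":0,"ry":0,"rz":0}]' 1 35
python3 look.py b; python3 plan.py 421.6 -232.3 25 0.334
```

```text
t: 8.75
eef_pos: [422.4, -231.6, 50.9]
tcp_rot: [0.526, -3.097, -0.001]
ft_force: [-0.4, 0.0, -1.8]
width: 0.341
t: 9.17
eef_pos: [422.8, -233.0, 27.0]
tcp_rot: [-0.524, 3.097, -0.0]
ft_force: [-0.4, -0.8, -2.2]
width: 0.34
9.2667 [ 422.95641002 -233.3487449    27.32325378] [-5.22652951e-01  3.09620852e+00 -1.26103646e-03]
t 9.2667 pos [ 423.  -233.3   27.3] f [-0.64 -0.94 -2.46] w 0.341
turn (tool rv) [-0.0011  0.0014  0.0005]
shift in turned axes [0.9 1.4 2.3]
```

View pics/top_b.png

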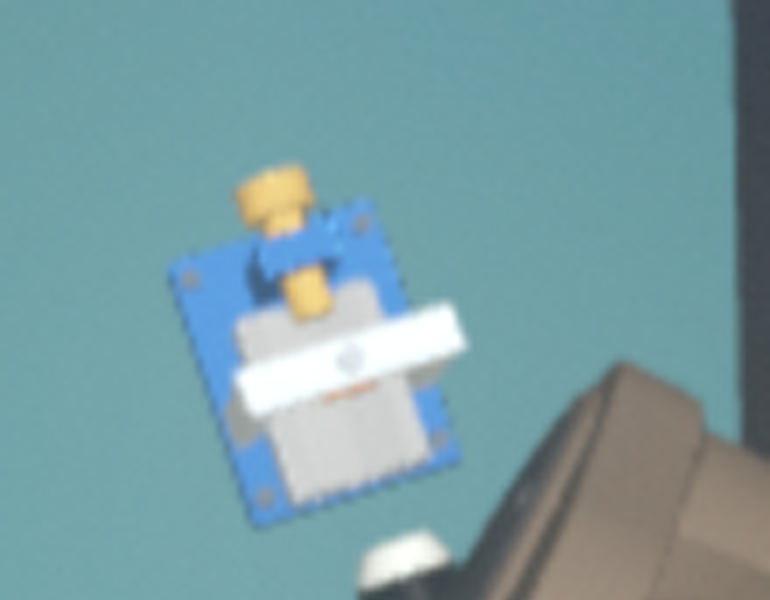

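View pics/scene_b.png

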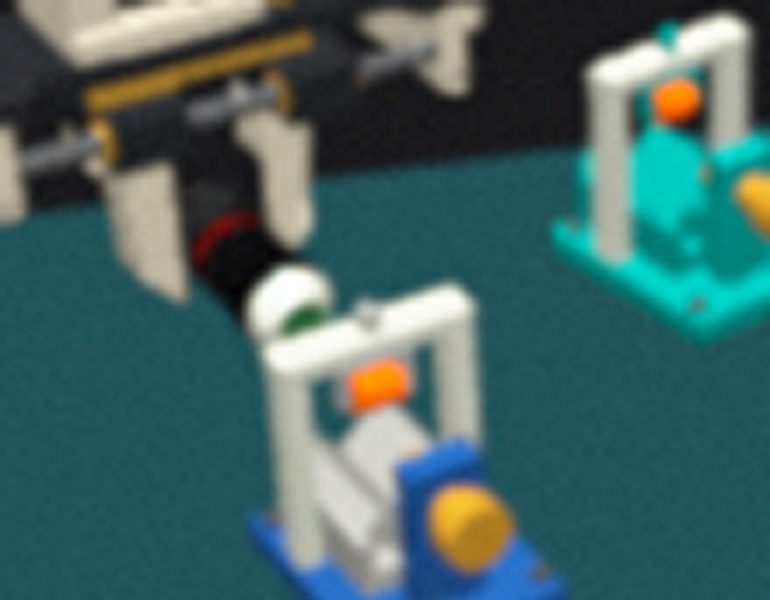

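```bash
cat > ov.py <<'E'
import sys;from h import *
# ov.py tag tcpx tcpy tcpz yaw noseahead jx jy jyaw [dx dy dz lens shift]
tag=sys.argv[1];v=list(map(float,sys.argv[2:]));P=np.array(v[:3])+[0,0,36.6];yaw,na,jx,jy,jt=v[3:8];sh=np.array(v[8:11]) if len(v)>8 else np.zeros(3)
d=np.array([np.cos(yaw),np.sin(yaw),0]);n=np.array([-np.sin(yaw),np.cos(yaw),0]);u=np.array([0,0,1.])
for nm,(x0,y0) in(('top',(305,160)),('scene',(220,150))):
    p=pickle.load(open(f'{nm}_{tag}.pkl','rb'));K=7
    im=cv2.resize(p['color'][y0:y0+110,x0:x0+110,::-1],None,fx=K,fy=K,interpolation=cv2.INTER_CUBIC)
    def pl(X,c,cl=True): cv2.polylines(im,[(((proj(p,np.array(X))-[x0,y0]+.5)*K-.5)*8).astype(int)],cl,c,1,cv2.LINE_AA,3)
    a=np.linspace(0,2*np.pi,40)
    for off,r in((0,11),(-10,16),(-45,16)):
        pl([P+sh+d*(na+off)+r*(np.cos(t)*n+np.sin(t)*u) for t in a],(0,0,255))
    c,s=np.cos(jt),np.sin(jt)
    J=lambda L:[(jx+c*x-s*y,jy+s*x+c*y,z) for x,y,z in L]
    pl(J([(-34,-36,12),(58,-36,12),(58,36,12),(-34,36,12)]),(0,255,0));pl(J([(-34,-36,0),(58,-36,0),(58,36,0),(-34,36,0)]),(0,128,0))
    pl(J([(-9,-34,92),(5,-34,92),(5,34,92),(-9,34,92)]),(255,0,255))
    pl(J([(34,-13,66),(46,-13,66),(46,13,66),(34,13,66)]),(0,255,255))
    pl(J([(-32,0,27.4),(28,0,27.4)]),(255,0,0),False);pl(J([(-32,15.6,43),(28,15.6,43)]),(255,0,0),False);pl(J([(-32,-15.6,43),(28,-15.6,43)]),(255,0,0),False)
    cv2.imwrite(f'pics/ov_{nm}_{tag}{sys.argv[-1] if 0 else ""}.png',im[:600])
E
python3 ov.py b 422.9 -233.2 27.2 0.334 71.4 543.6 -192.8 0.336
```

```text
(no output)
```

View pics/ov_top_b.png

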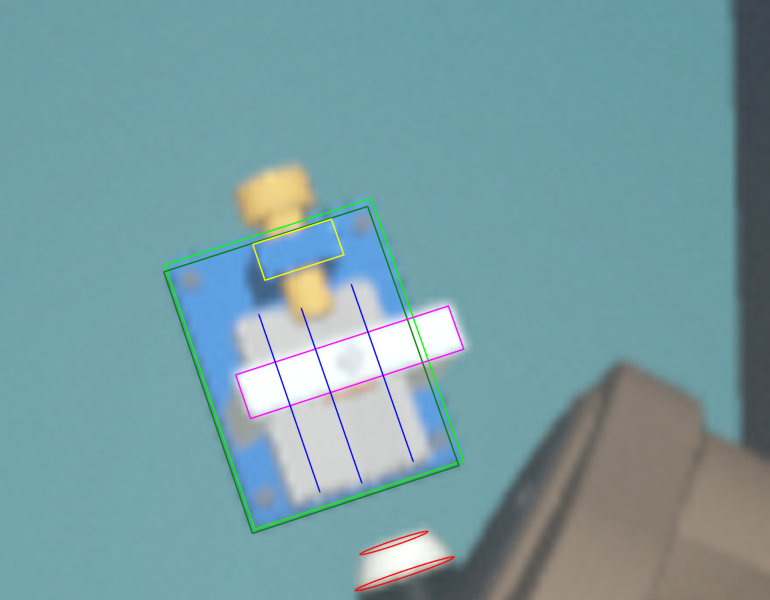

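View pics/ov_scene_b.png

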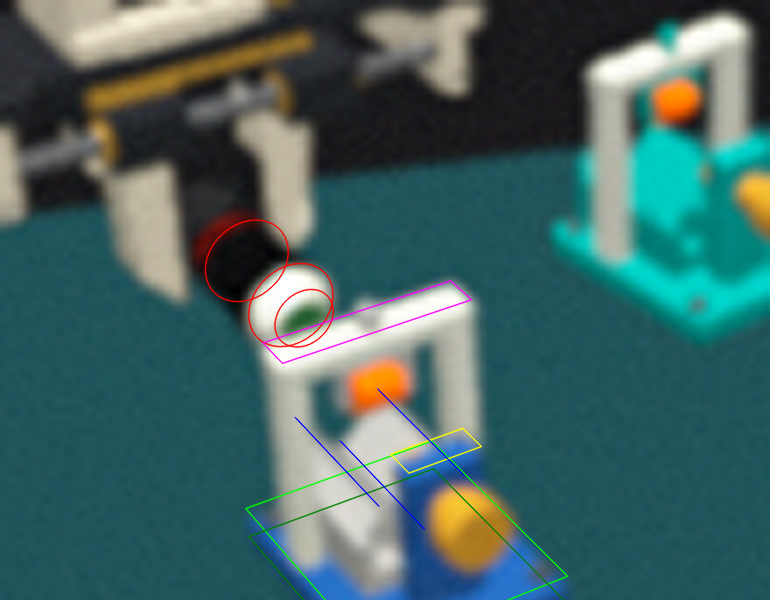

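The lens overlay fits in both views: glass at (303,318) in scene and cone at (405,560) in top. The jig yaw needs refining, so I'll fit it by rendering.

```bash
cat > rfit.py <<'E'
from h import *
from scipy.optimize import minimize
K=6
def boxfaces(b):
    x0,x1,y0,y1,z0,z1=b
    return [[(x0,y0,z1),(x1,y0,z1),(x1,y1,z1),(x0,y1,z1)],[(x0,y0,z0),(x0,y1,z0),(x0,y1,z1),(x0,y0,z1)],[(x1,y0,z0),(x1,y1,z0),(x1,y1,z1),(x1,y0,z1)],[(x0,y0,z0),(x1,y0,z0),(x1,y0,z1),(x0,y0,z1)],[(x0,y1,z0),(x1,y1,z0),(x1,y1,z1),(x0,y1,z1)]]
N=[(0,0,1),(-1,0,0),(1,0,0),(0,-1,0),(0,1,0)]
BX=[((-34,58,-36,36,0,12),1),((-32,28,-22,22,12,43),2),((34,46,-13,13,12,66),1),((-9,5,-34,-26,12,92),2),((-9,5,26,34,12,92),2),((-9,5,-34,34,80,92),2)]
def render(p,q,win):
    x0,y0,w,h=win;th=q[2];c,s=np.cos(th),np.sin(th);R=np.array([[c,-s,0],[s,c,0],[0,0,1]]);t=np.array([q[0],q[1],0]);Rc,tc=cam(p);cc=-Rc.T@tc
    im=np.zeros((h*K,w*K),np.uint8)
    fs=[]
    for i,(b,l) in enumerate(BX):
        ctr=R@np.array([(b[0]+b[1])/2,(b[2]+b[3])/2,(b[4]+b[5])/2])+t
        fs.append((-np.linalg.norm(ctr-cc) if i else -1e9,b,l))
    if len(BX)>1: fs.sort(key=lambda f:f[0])
    for _,b,l in fs:
        for f,n in zip(boxfaces(b),N):
            X=np.array(f)@R.T+t
            if (R@np.array(n))@(cc-X[0])>0:
                cv2.fillPoly(im,[(((proj(p,X)-[x0,y0]+.5)*K-.5)*16).round().astype(int)],int(l),cv2.LINE_8,4)
    out=np.stack([cv2.resize((im==k).astype(np.float32),(w,h),interpolation=cv2.INTER_AREA) for k in(0,1,2)],-1)
    return out
def obs(p,win):
    x0,y0,w,h=win;c=p['color'][y0:y0+h,x0:x0+w].astype(np.float32);return c
def cost(q,p,win,ret=False):
    A=cv2.GaussianBlur(render(p,q,win),(0,0),.7);c=obs(p,win);hsv=cv2.cvtColor(c.astype(np.uint8),cv2.COLOR_RGB2HSV)
    ok=~((hsv[...,0]<25)&(hsv[...,1]>90));ok=cv2.erode(ok.astype(np.uint8),np.ones((3,3)))>0
    A_=A[ok];B=c[ok];X=np.linalg.lstsq(A_,B,rcond=None)[0]
    return np.abs(A_@X-B).mean()
if __name__=='__main__':
    for nm,win,st in(('top',(312,170,80,80),(543.6,-192.8,.336)),('scene',(245,185,65,70),(547,-192.5,.333))):
        p=pickle.load(open(f'{nm}0.pkl','rb'))
        best=None
        for dx in(-2,2):
            for dth in(-.03,.03):
                r=minimize(cost,np.array(st)+[dx,-dx,dth],args=(p,win),method='Nelder-Mead',options=dict(initial_simplex=np.array(st)+[[dx,-dx,dth],[dx+3,-dx,dth],[dx,3-dx,dth],[dx,-dx,dth+.04]]))
                print(nm,r.x.round(3),round(r.fun,3))
E
python3 rfit.py
```

```text
top [ 5.45638e+02 -1.93015e+02  3.35000e-01] 4.926
top [ 5.45514e+02 -1.93067e+02  3.43000e-01] 4.925
top [ 5.45480e+02 -1.92978e+02  3.44000e-01] 4.92
top [ 5.45616e+02 -1.92863e+02  3.33000e-01] 4.923
scene [ 5.43770e+02 -1.92396e+02  3.46000e-01] 9.284
scene [ 5.43672e+02 -1.92120e+02  3.46000e-01] 9.298
scene [ 5.43572e+02 -1.92283e+02  3.48000e-01] 9.292
scene [ 5.43743e+02 -1.92207e+02  3.32000e-01] 9.249
```

```bash
python3 -m pendant '[{"tx":0,"ty":-1.5,"tz":0,"rx":0,"ry":0,"rz":-0.004},{"tx":-10,"ty":0,"tz":0,"rx":0,"ry":0,"rz":0},{"tx":-14,"ty":0,"tz":0,"rx":0,"ry":0,"rz":0},{"tx":-10,"ty":0,"tz":0,"rx":0,"ry":0,"rz":0},{"tx":0,"ty":0,"tz":0,"rx":0,"ry":0,"rz":0}]' 1 35;python3 -m pendant '[{"tx":0,"ty":0,"tz":3,"rx":0,"ry":0,"rz":0},{"tx":0,"ty":0,"tz":3,"rx":0,"ry":0,"rz":0},{"tx":0,"ty":0,"tz":0,"rx":0,"ry":0,"rz":0},{"tx":0,"ty":0,"tz":0,"rx":0,"ry":0,"rz":0}]' 1 35;
cat > st.py <<'E'
from h import *
from rig import robot
s=robot.sense();J=np.array([544.6,-192.7]);th=.338;d=np.array([np.cos(th),np.sin(th)]);n=np.array([-d[1],d[0]])
R=cv2.Rodrigues(s['tcp_rot'])[0];q=s['eef_pos'][:2]-J;F=s['ft_force']
print('t %.2f jig x %.1f (nose %.1f) y %.2f tcpz %.2f axis %.2f | F along %.1f lat %.1f up %.1f | yaw %.4f tilt %s'%(s['t'],q@d,q@d+71.4,q@n,s['eef_pos'][2],s['eef_pos'][2]+36.6,F[:2]@d,F[:2]@n,F[2],np.arctan2(-R[1,0],-R[0,0]),R[2,:2].round(4)),'M',s['moment'].round(2),'w',round(s['width'],3))
E
python3 st.py; python3 look.py c;python3 ov.py c $(python3 -c "
from rig import robot
print(*robot.sense()['eef_pos'])") 0.338 71.4 544.6 -192.7 0.338
```

```text
t: 9.68
eef_pos: [458.6, -221.9, 26.7]
tcp_rot: [-0.533, 3.093, -0.001]
ft_force: [-0.2, -0.4, -1.9]
width: 0.342
t: 10.02
eef_pos: [453.8, -223.5, 20.0]
tcp_rot: [0.527, -3.096, -0.001]
ft_force: [0.1, -0.2, -2.5]
width: 0.342
t 10.02 jig x -95.8 (nose -24.4) y 1.05 tcpz 20.01 axis 56.61 | F along -0.0 lat -0.3 up -2.5 | yaw 0.3375 tilt [0.001  0.0007] M [0.02 0.13 0.05] w 0.342
10.1167 [ 454.19344253 -223.57944527   20.34383804] [ 5.27617655e-01 -3.09653716e+00 -3.04124727e-04]
```

View pics/ov_top_c.png

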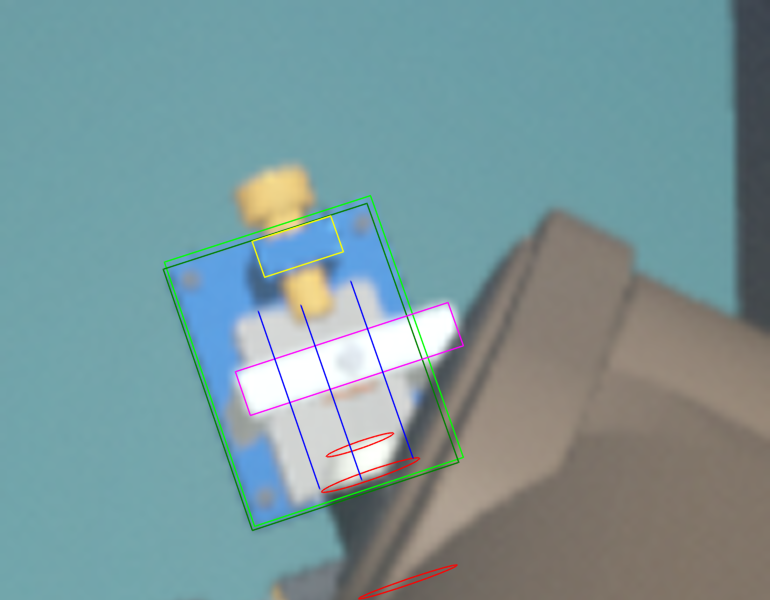

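View pics/ov_scene_c.png

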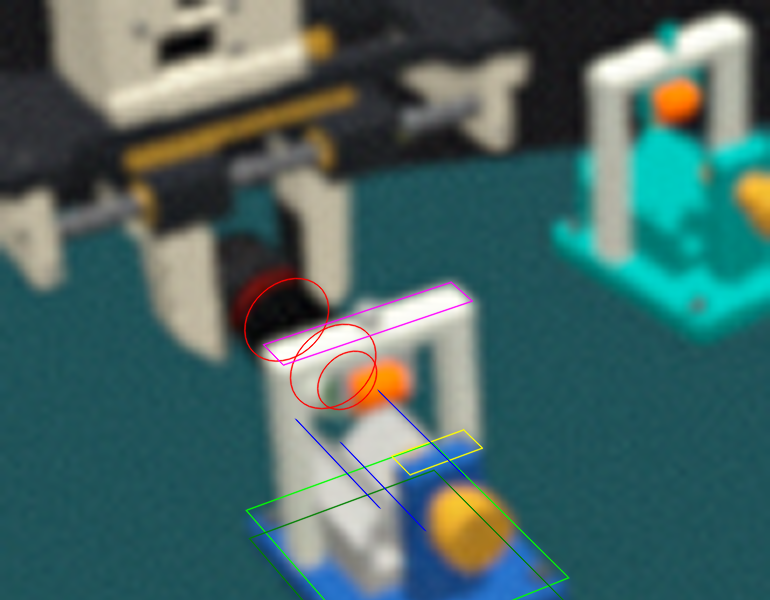

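Nose is over the groove entry, with the cone at about (365,460) on the groove line. I'll shift y by about -0.7 mm and lower until I feel the flanks.

```bash
Z='{"tx":0,"ty":0,"tz":0,"rx":0,"ry":0,"rz":0}'; python3 -m pendant '[{"tx":0,"ty":-0.7,"tz":2,"rx":0,"ry":0,"rz":0},{"tx":0,"ty":0,"tz":2,"rx":0,"ry":0,"rz":0},{"tx":0,"ty":0,"tz":0,"rx":0,"ry":0,"rz":0}]' >/dev/null; python3 st.py;python3 -m pendant '[{"tx":0,"ty":0,"tz":1,"rx":0,"ry":0,"rz":0},{"tx":0,"ty":0,"tz":0,"rx":0,"ry":0,"rz":0}]' >/dev/null; python3 st.py;python3 -m pendant '[{"tx":0,"ty":0,"tz":0.7,"rx":0,"ry":0,"rz":0},{"tx":0,"ty":0,"tz":0,"rx":0,"ry":0,"rz":0}]' >/dev/null; python3 st.py;python3 -m pendant '[{"tx":0,"ty":0,"tz":0.7,"rx":0,"ry":0,"rz":0},{"tx":0,"ty":0,"tz":0,"rx":0,"ry":0,"rz":0}]' >/dev/null; python3 st.py
```

```text
t 10.37 jig x -95.2 (nose -23.8) y 0.23 tcpz 16.09 axis 52.69 | F along 0.1 lat 0.8 up -2.5 | yaw 0.3379 tilt [0.0002 0.0003] M [ 0.03  0.05 -0.05] w 0.34
t 10.53 jig x -95.1 (nose -23.7) y 0.22 tcpz 15.25 axis 51.85 | F along 0.3 lat 0.6 up -1.7 | yaw 0.3381 tilt [0.0002 0.0002] M [-0.    0.13 -0.03] w 0.341
t 10.70 jig x -95.0 (nose -23.6) y 0.19 tcpz 14.64 axis 51.24 | F along -1.4 lat -0.7 up -1.0 | yaw 0.3381 tilt [0.     0.0001] M [ 0.05  0.07 -0.01] w 0.339
t 10.87 jig x -95.0 (nose -23.6) y 0.20 tcpz 13.94 axis 50.54 | F along -0.8 lat 0.1 up -1.7 | yaw 0.3382 tilt [0.     0.0001] M [-0.    0.12 -0.01] w 0.339
```

```bash
python3 -m pendant '[{"tx":0,"ty":0,"tz":-1,"rx":0,"ry":0,"rz":0},{"tx":-4,"ty":0,"tz":0,"rx":0,"ry":0,"rz":0},{"tx":-4,"ty":0,"tz":0,"rx":0,"ry":0,"rz":0},{"tx":-2,"ty":0,"tz":0,"rx":0,"ry":0,"rz":0},{"tx":0,"ty":0,"tz":0,"rx":0,"ry":0,"rz":0}]' >/dev/null; python3 st.py;python3 -m pendant '[{"tx":0,"ty":0,"tz":0.5,"rx":0,"ry":0,"rz":0},{"tx":0,"ty":0,"tz":0,"rx":0,"ry":0,"rz":0},{"tx":0,"ty":0,"tz":0,"rx":0,"ry":0,"rz":0}]' >/dev/null; python3 st.py;python3 -m pendant '[{"tx":0,"ty":0,"tz":0.5,"rx":0,"ry":0,"rz":0},{"tx":0,"ty":0,"tz":0,"rx":0,"ry":0,"rz":0}]' >/dev/null; python3 st.py;python3 -m pendant '[{"tx":0,"ty":0,"tz":0.5,"rx":0,"ry":0,"rz":0},{"tx":0,"ty":0,"tz":0,"rx":0,"ry":0,"rz":0}]' >/dev/null; python3 st.py
```

```text
t 11.28 jig x -84.0 (nose -12.6) y 0.20 tcpz 15.07 axis 51.67 | F along 0.3 lat -0.8 up -1.3 | yaw 0.3391 tilt [-0.0007 -0.0002] M [0.05 0.03 0.03] w 0.345
t 11.53 jig x -85.2 (nose -13.8) y 0.21 tcpz 14.44 axis 51.04 | F along 0.2 lat -0.0 up -1.4 | yaw 0.3380 tilt [0.0002 0.0002] M [0.   0.11 0.01] w 0.345
t 11.70 jig x -85.2 (nose -13.8) y 0.16 tcpz 13.97 axis 50.57 | F along -0.5 lat 0.5 up -1.7 | yaw 0.3380 tilt [0.0001 0.0001] M [ 0.04  0.13 -0.04] w 0.342
t 11.87 jig x -85.1 (nose -13.7) y 0.19 tcpz 13.51 axis 50.11 | F along -1.5 lat 0.4 up -0.8 | yaw 0.3380 tilt [0.0001 0.0001] M [0.03 0.15 0.  ] w 0.341
```

```bash
for i in 1; do :; done; python3 -m pendant '[{"tx":0,"ty":0,"tz":0.4,"rx":0,"ry":0,"rz":0},{"tx":0,"ty":0,"tz":0,"rx":0,"ry":0,"rz":0}]' >/dev/null; python3 st.py;python3 -m pendant '[{"tx":0,"ty":0,"tz":0.4,"rx":0,"ry":0,"rz":0},{"tx":0,"ty":0,"tz":0,"rx":0,"ry":0,"rz":0}]' >/dev/null; python3 st.py;python3 -m pendant '[{"tx":0,"ty":0,"tz":0.4,"rx":0,"ry":0,"rz":0},{"tx":0,"ty":0,"tz":0,"rx":0,"ry":0,"rz":0}]' >/dev/null; python3 st.py
```

```text
t 12.03 jig x -85.1 (nose -13.7) y 0.23 tcpz 13.12 axis 49.72 | F along -0.8 lat 0.3 up 0.9 | yaw 0.3381 tilt [0.     0.0001] M [0.14 0.22 0.01] w 0.338
t 12.20 jig x -85.1 (nose -13.7) y 0.26 tcpz 12.71 axis 49.31 | F along -0.8 lat 0.9 up 1.9 | yaw 0.3381 tilt [0.0001 0.0002] M [0.16 0.34 0.  ] w 0.339
t 12.37 jig x -85.1 (nose -13.7) y 0.29 tcpz 12.32 axis 48.92 | F along -3.0 lat 1.5 up 2.2 | yaw 0.3381 tilt [0.0002 0.0002] M [0.23 0.39 0.05] w 0.34
```

Flank contact at TCP z≈13.2, as predicted. Backing off to seat height, nudging +0.3 mm in y, then feeding under the wheel in small steps.

```bash
python3 -m pendant '[{"tx":0,"ty":0.3,"tz":-1,"rx":0,"ry":0,"rz":0},{"tx":-1.5,"ty":0,"tz":0,"rx":0,"ry":0,"rz":0},{"tx":-1.5,"ty":0,"tz":0,"rx":0,"ry":0,"rz":0}]' >/dev/null; python3 st.py;python3 -m pendant '[{"tx":-1.5,"ty":0,"tz":0,"rx":0,"ry":0,"rz":0},{"tx":-1.5,"ty":0,"tz":0,"rx":0,"ry":0,"rz":0}]' >/dev/null; python3 st.py;python3 -m pendant '[{"tx":-1.5,"ty":0,"tz":0,"rx":0,"ry":0,"rz":0},{"tx":-1.5,"ty":0,"tz":0,"rx":0,"ry":0,"rz":0}]' >/dev/null; python3 st.py
```

```text
t 12.62 jig x -82.0 (nose -10.6) y 0.38 tcpz 13.34 axis 49.94 | F along -1.5 lat -0.3 up -0.5 | yaw 0.3379 tilt [ 0.0001 -0.    ] M [-0.03  0.3  -0.02] w 0.336
t 12.78 jig x -78.9 (nose -7.5) y 0.36 tcpz 13.28 axis 49.88 | F along -2.2 lat 0.1 up 0.5 | yaw 0.3381 tilt [ 0.0001 -0.0001] M [-0.03  0.43 -0.  ] w 0.338
t 12.95 jig x -75.9 (nose -4.5) y 0.42 tcpz 13.28 axis 49.88 | F along -1.7 lat 0.1 up -0.7 | yaw 0.3380 tilt [0.0001 0.    ] M [-0.13  0.35 -0.02] w 0.342
```

```bash
python3 -m pendant '[{"tx":-1,"ty":0,"tz":0,"rx":0,"ry":0,"rz":0},{"tx":-1,"ty":0,"tz":0,"rx":0,"ry":0,"rz":0}]' >/dev/null; python3 st.py;python3 -m pendant '[{"tx":-1,"ty":0,"tz":0,"rx":0,"ry":0,"rz":0},{"tx":-1,"ty":0,"tz":0,"rx":0,"ry":0,"rz":0}]' >/dev/null; python3 st.py;python3 -m pendant '[{"tx":-1,"ty":0,"tz":0,"rx":0,"ry":0,"rz":0},{"tx":-1,"ty":0,"tz":0,"rx":0,"ry":0,"rz":0}]' >/dev/null; python3 st.py;python3 -m pendant '[{"tx":-1,"ty":0,"tz":0,"rx":0,"ry":0,"rz":0},{"tx":-1,"ty":0,"tz":0,"rx":0,"ry":0,"rz":0}]' >/dev/null; python3 st.py
```

```text
t 13.12 jig x -73.9 (nose -2.5) y 0.40 tcpz 13.32 axis 49.92 | F along -2.2 lat 0.5 up 0.2 | yaw 0.3382 tilt [ 0.     -0.0001] M [-0.1   0.41 -0.04] w 0.34
t 13.28 jig x -72.9 (nose -1.5) y 0.43 tcpz 13.19 axis 49.79 | F along -6.8 lat -0.2 up 1.5 | yaw 0.3376 tilt [0.0014 0.0004] M [-0.57  1.3   0.01] w 0.339
t 13.45 jig x -72.5 (nose -1.1) y 0.54 tcpz 12.98 axis 49.58 | F along -10.1 lat -1.4 up 4.7 | yaw 0.3368 tilt [0.0035 0.0011] M [-0.83  2.02 -0.  ] w 0.34
t 13.62 jig x -71.5 (nose -0.1) y 0.60 tcpz 12.86 axis 49.46 | F along -11.6 lat -1.5 up 5.0 | yaw 0.3362 tilt [0.0048 0.0016] M [-0.95  2.4  -0.01] w 0.338
```

```bash
python3 -m pendant '[{"tx":-0.5,"ty":-0.3,"tz":-0.5,"rx":0,"ry":0,"rz":0},{"tx":-1,"ty":0,"tz":0,"rx":0,"ry":0,"rz":0}]' >/dev/null; python3 st.py;python3 -m pendant '[{"tx":-1,"ty":0,"tz":0,"rx":0,"ry":0,"rz":0},{"tx":-1,"ty":0,"tz":0,"rx":0,"ry":0,"rz":0}]' >/dev/null; python3 st.py;python3 -m pendant '[{"tx":-1,"ty":0,"tz":0,"rx":0,"ry":0,"rz":0},{"tx":-1,"ty":0,"tz":0,"rx":0,"ry":0,"rz":0}]' >/dev/null; python3 st.py
```

```text
t 13.78 jig x -70.0 (nose 1.4) y 0.50 tcpz 13.29 axis 49.89 | F along -10.5 lat 0.0 up 2.9 | yaw 0.3363 tilt [0.0048 0.0019] M [-0.73  2.17 -0.01] w 0.339
t 13.95 jig x -68.3 (nose 3.1) y 0.56 tcpz 13.18 axis 49.78 | F along -12.7 lat -0.5 up 3.8 | yaw 0.3363 tilt [0.0053 0.0021] M [-0.87  2.45 -0.  ] w 0.34
t 14.12 jig x -66.7 (nose 4.7) y 0.58 tcpz 13.16 axis 49.76 | F along -14.6 lat 0.9 up 5.9 | yaw 0.3360 tilt [0.006  0.0023] M [-0.96  2.69  0.04] w 0.338
```

```bash
python3 -m pendant '[{"tx":0,"ty":0,"tz":-0.4,"rx":0,"ry":-0.006,"rz":0},{"tx":0,"ty":0,"tz":0,"rx":0,"ry":0,"rz":0},{"tx":0,"ty":0,"tz":0,"rx":0,"ry":0,"rz":0}]' >/dev/null; python3 st.py;python3 -m pendant '[{"tx":-1,"ty":0,"tz":0,"rx":0,"ry":0,"rz":0},{"tx":-1,"ty":0,"tz":0,"rx":0,"ry":0,"rz":0}]' >/dev/null; python3 st.py;python3 -m pendant '[{"tx":-1,"ty":0,"tz":0,"rx":0,"ry":0,"rz":0},{"tx":-1,"ty":0,"tz":0,"rx":0,"ry":0,"rz":0}]' >/dev/null; python3 st.py
```

```text
t 14.37 jig x -65.8 (nose 5.6) y 0.53 tcpz 13.55 axis 50.15 | F along -9.5 lat -0.6 up 1.4 | yaw 0.3364 tilt [-0.0016  0.0018] M [-0.7   1.95  0.  ] w 0.34
t 14.53 jig x -63.8 (nose 7.6) y 0.56 tcpz 13.53 axis 50.13 | F along -8.5 lat -0.5 up 1.6 | yaw 0.3364 tilt [-0.0014  0.0019] M [-0.64  1.88  0.  ] w 0.343
t 14.70 jig x -61.1 (nose 10.3) y 0.53 tcpz 13.65 axis 50.25 | F along -7.5 lat -0.4 up 0.5 | yaw 0.3368 tilt [-0.0022  0.0016] M [-0.59  1.6  -0.03] w 0.341
```

```bash
A='[{"tx":-1,"ty":0,"tz":0,"rx":0,"ry":0,"rz":0},{"tx":0,"ty":0,"tz":0,"rx":0,"ry":0,"rz":0}]'; python3 -m pendant '[{"tx":-1,"ty":0,"tz":0,"rx":0,"ry":0,"rz":0},{"tx":0,"ty":0,"tz":0,"rx":0,"ry":0,"rz":0}]' >/dev/null; python3 st.py;python3 -m pendant '[{"tx":-1,"ty":0,"tz":0,"rx":0,"ry":0,"rz":0},{"tx":0,"ty":0,"tz":0,"rx":0,"ry":0,"rz":0}]' >/dev/null; python3 st.py;python3 -m pendant '[{"tx":-1,"ty":0,"tz":0,"rx":0,"ry":0,"rz":0},{"tx":0,"ty":0,"tz":0,"rx":0,"ry":0,"rz":0}]' >/dev/null; python3 st.py
```

```text
t 14.87 jig x -59.6 (nose 11.8) y 0.50 tcpz 13.69 axis 50.29 | F along -7.0 lat 0.1 up 0.5 | yaw 0.3371 tilt [-0.0028  0.0014] M [-0.5   1.44 -0.02] w 0.339
t 15.03 jig x -58.6 (nose 12.8) y 0.50 tcpz 13.71 axis 50.31 | F along -7.3 lat -1.1 up 0.5 | yaw 0.3371 tilt [-0.0028  0.0014] M [-0.53  1.49 -0.02] w 0.34
t 15.20 jig x -57.6 (nose 13.8) y 0.50 tcpz 13.69 axis 50.29 | F along -7.4 lat -0.0 up 0.7 | yaw 0.3372 tilt [-0.0028  0.0014] M [-0.48  1.38 -0.01] w 0.337
```

```bash
python3 -m pendant '[{"tx":-1,"ty":0,"tz":0,"rx":0,"ry":0,"rz":0},{"tx":0,"ty":0,"tz":0,"rx":0,"ry":0,"rz":0}]' >/dev/null; python3 st.py;python3 -m pendant '[{"tx":-1,"ty":0,"tz":0,"rx":0,"ry":0,"rz":0},{"tx":0,"ty":0,"tz":0,"rx":0,"ry":0,"rz":0}]' >/dev/null; python3 st.py
```

```text
t 15.37 jig x -56.6 (nose 14.8) y 0.48 tcpz 13.71 axis 50.31 | F along -7.1 lat -0.7 up 0.2 | yaw 0.3371 tilt [-0.0029  0.0014] M [-0.51  1.43 -0.03] w 0.337
t 15.53 jig x -55.5 (nose 15.9) y 0.51 tcpz 13.70 axis 50.30 | F along -6.4 lat -1.1 up -0.2 | yaw 0.3372 tilt [-0.0029  0.0013] M [-0.55  1.37  0.03] w 0.339
```

```bash
python3 -m pendant '[{"tx":-1,"ty":0,"tz":0,"rx":0,"ry":0,"rz":0},{"tx":0,"ty":0,"tz":0,"rx":0,"ry":0,"rz":0}]' >/dev/null; python3 st.py;python3 -m pendant '[{"tx":-1,"ty":0,"tz":0,"rx":0,"ry":0,"rz":0},{"tx":0,"ty":0,"tz":0,"rx":0,"ry":0,"rz":0}]' >/dev/null; python3 st.py
```

```text
t 15.70 jig x -54.5 (nose 16.9) y 0.50 tcpz 13.70 axis 50.30 | F along -6.5 lat -0.1 up -0.2 | yaw 0.3373 tilt [-0.0029  0.0013] M [-0.49  1.3  -0.04] w 0.337
t 15.87 jig x -53.5 (nose 17.9) y 0.52 tcpz 13.70 axis 50.30 | F along -5.7 lat -1.1 up -1.6 | yaw 0.3373 tilt [-0.003   0.0013] M [-0.52  1.35  0.02] w 0.345
```

```bash
python3 -m pendant '[{"tx":-1,"ty":0,"tz":0,"rx":0,"ry":0,"rz":0},{"tx":0,"ty":0,"tz":0,"rx":0,"ry":0,"rz":0}]' >/dev/null; python3 st.py;python3 -m pendant '[{"tx":-1,"ty":0,"tz":0,"rx":0,"ry":0,"rz":0},{"tx":0,"ty":0,"tz":0,"rx":0,"ry":0,"rz":0}]' >/dev/null; python3 st.py
```

```text
t 16.03 jig x -52.5 (nose 18.9) y 0.51 tcpz 13.70 axis 50.30 | F along -6.5 lat -0.5 up -1.2 | yaw 0.3373 tilt [-0.003   0.0013] M [-0.48  1.25  0.01] w 0.338
t 16.20 jig x -51.3 (nose 20.1) y 0.51 tcpz 13.70 axis 50.30 | F along -6.3 lat -0.8 up -1.6 | yaw 0.3373 tilt [-0.0031  0.0013] M [-0.45  1.33 -0.05] w 0.341
```

```bash
python3 -m pendant '[{"tx":-1,"ty":0,"tz":0,"rx":0,"ry":0,"rz":0},{"tx":0,"ty":0,"tz":0,"rx":0,"ry":0,"rz":0}]' >/dev/null; python3 st.py
```

```text
t 16.37 jig x -50.7 (nose 20.7) y 0.53 tcpz 13.68 axis 50.28 | F along -7.3 lat -0.4 up -0.7 | yaw 0.3372 tilt [-0.0026  0.0014] M [-0.63  1.44 -0.04] w 0.34
```

```bash
python3 -m pendant '[{"tx":-0.7,"ty":0,"tz":0,"rx":0,"ry":0,"rz":0},{"tx":0,"ty":0,"tz":0,"rx":0,"ry":0,"rz":0}]' >/dev/null; python3 st.py
```

```text
t 16.53 jig x -50.7 (nose 20.7) y 0.52 tcpz 13.62 axis 50.22 | F along -8.7 lat 0.2 up 1.5 | yaw 0.3368 tilt [-0.0017  0.0017] M [-0.69  1.8  -0.03] w 0.336
```

Motion has stopped at nose ≈20.7 and force is rising, so that's the back stop. Pressing about 1 mm more.

```bash
python3 -m pendant '[{"tx":-0.7,"ty":0,"tz":0,"rx":0,"ry":0,"rz":0},{"tx":0,"ty":0,"tz":0,"rx":0,"ry":0,"rz":0}]' >/dev/null; python3 st.py
```

```text
t 16.70 jig x -50.7 (nose 20.7) y 0.53 tcpz 13.59 axis 50.19 | F along -10.0 lat 0.3 up 3.4 | yaw 0.3364 tilt [-0.0008  0.002 ] M [-0.73  2.15  0.02] w 0.341
```

```bash
python3 -m pendant '[{"tx":-0.7,"ty":0,"tz":0,"rx":0,"ry":0,"rz":0},{"tx":0,"ty":0,"tz":0,"rx":0,"ry":0,"rz":0}]' >/dev/null; python3 st.py;python3 -m pendant '[{"tx":0,"ty":0,"tz":0,"rx":0,"ry":0,"rz":0},{"tx":0,"ty":0,"tz":0,"rx":0,"ry":0,"rz":0},{"tx":0,"ty":0,"tz":0,"rx":0,"ry":0,"rz":0}]' >/dev/null; python3 st.py
```

```text
t 16.87 jig x -50.7 (nose 20.7) y 0.55 tcpz 13.56 axis 50.16 | F along -13.6 lat -0.7 up 4.8 | yaw 0.3361 tilt [0.0002 0.0023] M [-0.9   2.59  0.07] w 0.34
t 17.12 jig x -50.7 (nose 20.7) y 0.57 tcpz 13.53 axis 50.13 | F along -12.2 lat -0.5 up 3.9 | yaw 0.3361 tilt [0.0001 0.0023] M [-0.9   2.62 -0.  ] w 0.338
```

Held against the stop for over 0.4 s at about 12.5 N total, of which about 6.5 N is rubbing. I'll ease off 2 mm so the arm doesn't spring forward, then open gently.

```bash
python3 -m pendant '[{"tx":1,"ty":0,"tz":0,"rx":0,"ry":0,"rz":0},{"tx":1,"ty":0,"tz":0,"rx":0,"ry":0,"rz":0},{"tx":0,"ty":0,"tz":0,"rx":0,"ry":0,"rz":0}]' >/dev/null; python3 st.py;python3 look.py d
```

```text
t 17.37 jig x -50.7 (nose 20.7) y 0.50 tcpz 13.65 axis 50.25 | F along -6.3 lat -0.5 up -1.4 | yaw 0.3370 tilt [-0.0028  0.0014] M [-0.46  1.4  -0.  ] w 0.339
17.4667 [ 496.59050176 -209.02993273   13.65747278] [-5.26541148e-01  3.09472435e+00  2.91292170e-03]
```

View pics/scene_d.png

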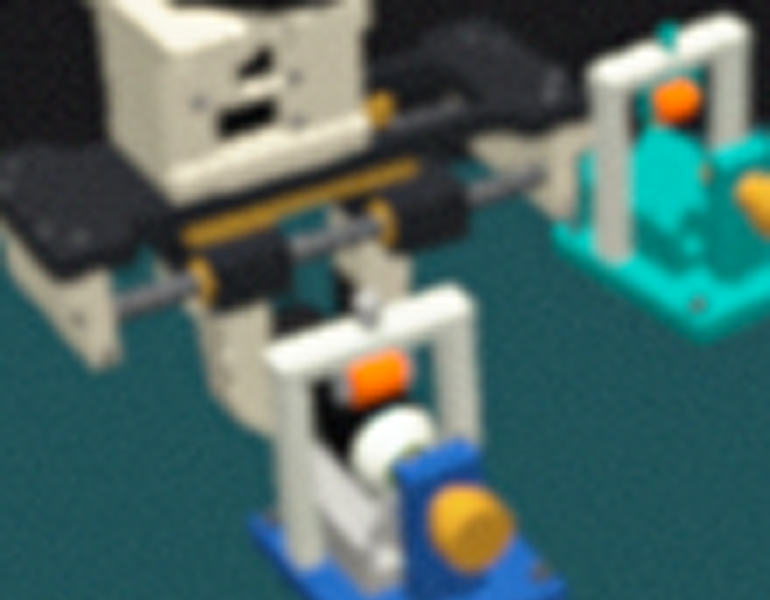

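View pics/top_d.png

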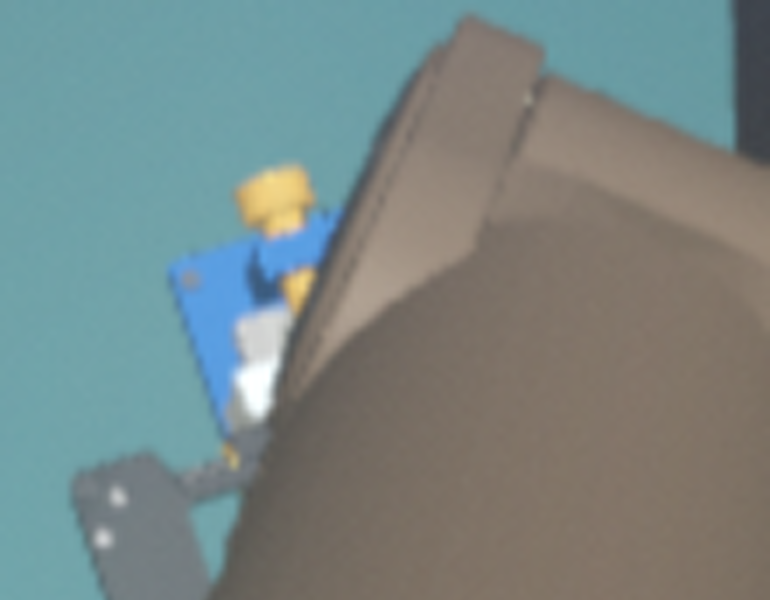

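Scene: wheel at (378,378) sits on the black barrel, and the white cone at (395,445) meets the post side. Easing off 1.5 mm more, then opening.

```bash
python3 -m pendant '[{"tx":1,"ty":0,"tz":0,"rx":0,"ry":0,"rz":0},{"tx":0.5,"ty":0,"tz":0,"rx":0,"ry":0,"rz":0},{"tx":0,"ty":0,"tz":0,"rx":0,"ry":0,"rz":0}]' >/dev/null; python3 st.py;python3 -m pendant '[{"tx":0,"ty":0,"tz":0,"rx":0,"ry":0,"rz":0},{"tx":0,"ty":0,"tz":0,"rx":0,"ry":0,"rz":0},{"tx":0,"ty":0,"tz":0,"rx":0,"ry":0,"rz":0}]' 0.25 >/dev/null; python3 st.py;python3 -m pendant '[{"tx":0,"ty":0,"tz":0,"rx":0,"ry":0,"rz":0},{"tx":0,"ty":0,"tz":0,"rx":0,"ry":0,"rz":0},{"tx":0,"ty":0,"tz":0,"rx":0,"ry":0,"rz":0}]' >/dev/null; python3 st.py
```

```text
t 17.72 jig x -50.7 (nose 20.7) y 0.44 tcpz 13.90 axis 50.50 | F along -3.6 lat -0.1 up -4.0 | yaw 0.3379 tilt [-0.0048  0.0007] M [-0.38  0.88 -0.03] w 0.337
t 17.97 jig x -48.5 (nose 22.9) y -0.15 tcpz 14.82 axis 51.42 | F along -0.4 lat 0.3 up 0.3 | yaw 0.3388 tilt [-0.0082 -0.001 ] M [ 0.03  0.09 -0.02] w 0.512
t 18.22 jig x -49.5 (nose 21.9) y 0.10 tcpz 14.50 axis 51.10 | F along -0.2 lat 0.4 up -0.2 | yaw 0.3383 tilt [-0.0066 -0.0002] M [ 0.03  0.05 -0.01] w 0.719
```

```bash
python3 -m pendant '[{"tx":0,"ty":0,"tz":-5,"rx":0,"ry":0,"rz":0},{"tx":0,"ty":0,"tz":-10,"rx":0,"ry":0,"rz":0},{"tx":0,"ty":0,"tz":-15,"rx":0,"ry":0,"rz":0},{"tx":0,"ty":0,"tz":-20,"rx":0,"ry":0,"rz":0},{"tx":0,"ty":0,"tz":-25,"rx":0,"ry":0,"rz":0}]' >/dev/null;python3 st.py; python3 -m pendant '[{"tx":20,"ty":0,"tz":-30,"rx":0,"ry":0,"rz":0},{"tx":30,"ty":0,"tz":-25,"rx":0,"ry":0,"rz":0},{"tx":30,"ty":0,"tz":-10,"rx":0,"ry":0,"rz":0},{"tx":30,"ty":0,"tz":0,"rx":0,"ry":0,"rz":0},{"tx":20,"ty":0,"tz":0,"rx":0,"ry":0,"rz":0}]' >/dev/null; python3 st.py; python3 look.py e
python3 ov.py e 497 -208.6 13.4 0.338 71.4 544.6 -192.7 0.338
```

```text
t 18.63 jig x -51.0 (nose 20.4) y 0.61 tcpz 90.09 axis 126.69 | F along 0.7 lat -0.8 up -0.3 | yaw 0.3380 tilt [-0.0048  0.0009] M [ 0.02 -0.01  0.02] w 0.75
t 19.05 jig x -183.2 (nose -111.8) y -0.24 tcpz 155.30 axis 191.90 | F along -0.5 lat -0.2 up -0.3 | yaw 0.3364 tilt [-0.0075 -0.0016] M [ 0.05  0.09 -0.05] w 0.747
19.15 [ 370.69549024 -253.87737867  154.63622946] [-5.20775895e-01  3.09216661e+00  1.05465041e-03]
```

View pics/scene_e.png

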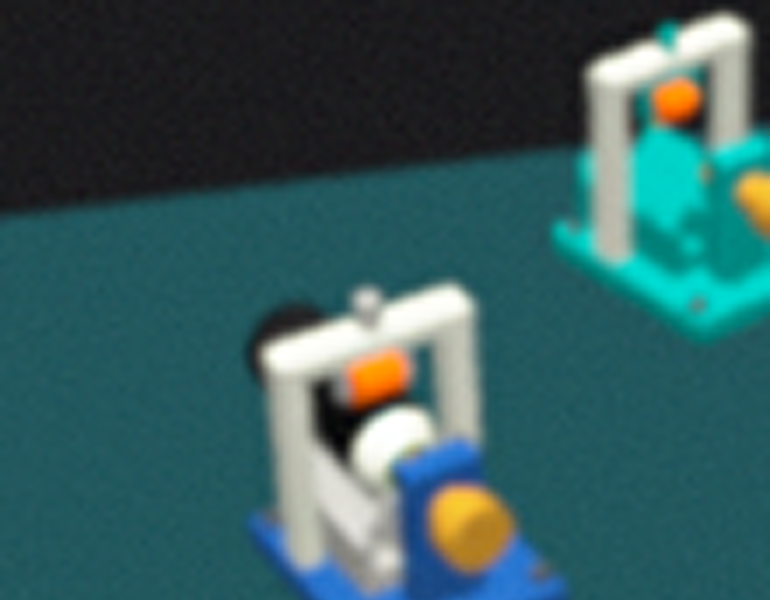

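View pics/top_e.png

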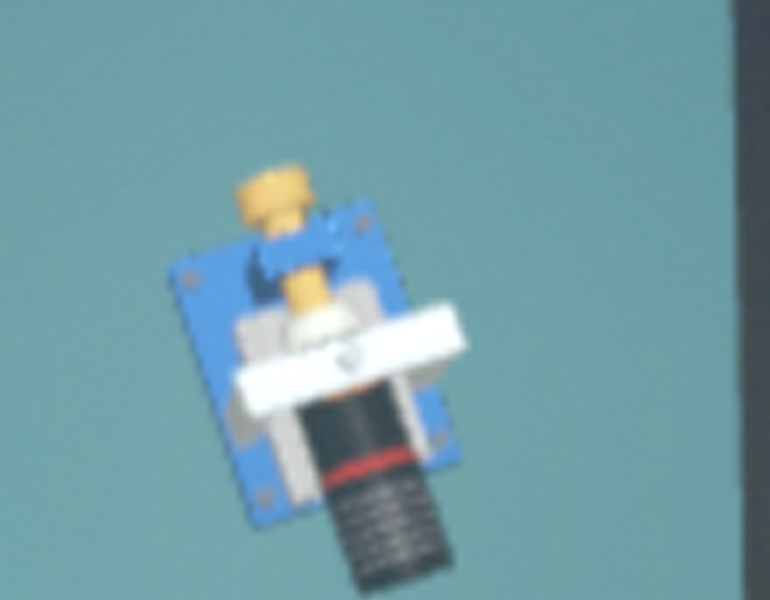

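Top: lens straight in the groove, nose at (315,315) touching the brass screw at (308,295), tail at (405,580), wheel on it. Next: axis yaw and pitch, slip along x, and the loose items.

```bash
python3 - <<'E'
from h import *
import h
p=pickle.load(open('top_e.pkl','rb'));C=cloud(p);J=np.array([544.6,-192.7]);th=.338;d=np.array([np.cos(th),np.sin(th)]);n=np.array([-d[1],d[0]])
col=p['color'].astype(int);L=np.c_[(C[...,:2]-J).reshape(-1,2)@d,(C[...,:2]-J).reshape(-1,2)@n,C[...,2].ravel()];c=col.reshape(-1,3)
k=(c.max(1)<110)&(L[:,0]>-75)&(L[:,0]<-10)&(abs(L[:,1])<20)&(L[:,2]>50)
M=L[k];print(len(M))
for a in range(-75,-10,8):
    q=M[(M[:,0]>=a)&(M[:,0]<a+8)]
    if len(q)>4: print(a,len(q),'y',np.percentile(q[:,1],[4,96]).round(1),'ztop',np.percentile(q[:,2],[50,85]).round(1))
print('tail x',np.percentile(M[:,0],[.5,1,2]))
# cylinder fit
from scipy.optimize import least_squares
def f(v):
    y=M[:,1]-v[0]-v[1]*(M[:,0]+40);z=M[:,2]-v[2]-v[3]*(M[:,0]+40);return np.hypot(y,z)-16
r=least_squares(f,[0,0,50,0],loss='soft_l1');print('y0,yaw,z,pitch',r.x.round(4))
for nm in('scene','top'):
    a=pickle.load(open(f'{nm}0.pkl','rb'))['color'].astype(int);b=pickle.load(open(f'{nm}_e.pkl','rb'))['color'].astype(int)
    boxes={'scene':dict(driver=(330,260,90,22),flux=(465,225,45,50),tin=(255,270,50,50)),'top':dict(driver=(243,118,75,25),flux=(160,97,35,38),tin=(342,103,42,48))}[nm]
    for t,(x,y,w,hh) in boxes.items(): print(nm,t,np.abs(a[y:y+hh,x:x+w]-b[y:y+hh,x:x+w]).mean().round(2),np.abs(a[y:y+hh,x:x+w]-b[y:y+hh,x:x+w]).max())
E
```

```text
265
-75 9 y [-9.4 12.5] ztop [65.3 66.8]
-67 41 y [-11.5  14.7] ztop [62.7 65.3]
-59 31 y [-11.2  14.7] ztop [61.4 65. ]
-51 29 y [-12.3  14.8] ztop [62.  64.2]
-43 38 y [-12.2  14.3] ztop [63.3 65.4]
-35 14 y [-9.9 13.6] ztop [61.8 64.1]
-27 50 y [-11.8  14.5] ztop [63.3 65.3]
-19 49 y [-11.5  13.9] ztop [62.9 66.2]
tail x [-68.40219754 -68.11415209 -67.76574671]
y0,yaw,z,pitch [-2.4060e-01 -2.4000e-03  4.9587e+01 -5.4000e-03]
scene driver 4.35 15
scene flux 4.8 14
scene tin 4.68 15
top driver 0.74 5
top flux 0.62 5
top tin 0.7 5
```

View pics/ov_top_e.png

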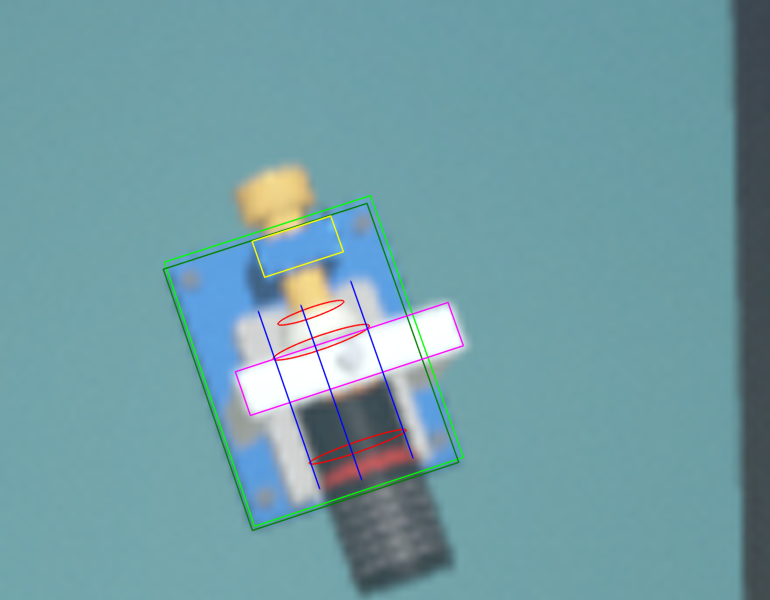

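All checks are good: axis straight (yaw 0.002, pitch 0.005 rad), height 49.6 mm, y −0.2 mm, loose items unmoved. Handing in.

```bash
python3 -m pendant '[{"tx":0,"ty":0,"tz":0,"rx":0,"ry":0,"rz":0},{"tx":0,"ty":0,"tz":0,"rx":0,"ry":0,"rz":0},{"tx":0,"ty":0,"tz":0,"rx":0,"ry":0,"rz":0}]'; python3 -c "
from rig import robot
print(robot.close_job())"
```

```text
t: 19.4
eef_pos: [375.1, -252.1, 153.8]
tcp_rot: [-0.53, 3.09, 0.001]
ft_force: [1.0, -0.6, 0.6]
width: 0.751
the job is handed in; nothing more can be done
None
```

I lifted the lens from its rest, fed it nose first into the blue jig's groove and slid it under the wheel until it met the brass stop. I let go, retreated and handed in at 19.4 s; the hand-in reports no verdict.

- **Stop:** forward motion ended at about x = 20.7 mm of the jig. I pressed to about 12–13 N in all for roughly 0.4 s. About 6.5 N of that was rubbing, so the stop itself took an estimated 6 N. That is an inference; the stop force cannot be read directly.
- **Final pose:** the top camera's depth fit puts the lens axis within about 0.3° of the groove, 49.6 mm high and 0.2 mm off centre. The pictures show the wheel resting on the barrel and the nose meeting the screw with no visible gap. They cannot resolve a gap under about 2 mm. The forces on the flanks and under the wheel could not be measured.
- **Other things on the bench:** the screwdriver, jar and tray look unchanged in both cameras.
- **Disagreements:**
  - The fingertips appeared about 20 mm above the reported TCP, so I set the grasp height from the cameras and contact.
  - The two cameras differed by about 2 mm on the jig's position along the groove, which did not matter because the stop was found by touch.

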